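Regrip a desk-clock block on end in the vice and clear the offcuts

ROBOT

A 6-joint arm with a two-finger parallel gripper is mounted at the origin on the work surface. World frame = base frame: x ahead of the robot, y to its left, z up, the work surface at z = 0. Lengths are in m, angles in rad, forces in N, time in s.
With the tool pointing down it reaches from about 0.325 to 0.775 m from the base axis. Payload 9.3 kg.
Tool frame: the origin (TCP) lies at the very end of the fingers, on their centre line; the grasp point (between the pads) lies 19 mm behind it; z points along the fingers, y is the line along which they close (so a half turn about z gives the same grasp; the last joint's range is limited). The gripper opens to 85 mm and grips with 20 to 120 N. Pads are 22 mm wide; open, the fingers measure 114 mm over their backs; the gripper's body (76 mm by 85 mm) begins 54 mm behind the grasp point. The pads swing forward as they close: fully open they stand 13 mm farther back than shut.
Start: joints at [1.149, 0.259, 0.021, 1.334, 0, 1.418], TCP at [0.146, 0.53, 0.231] pointing down, gripper open.
Joint ranges: [-3.04, 3.04], [-0.91, 1.82], [-1.04, 1.36], [-1.92, 1.95], [-1.52, 1.45], [-3.14, 3.14]. Speed limits (rad/s): [2.22, 2.22, 2.79, 3.14, 3.14, 3.14].

INTERFACE

Orientations are given as a unit quaternion [w, x, y, z].
In Python, from workcell import ctrl gives the robot as it stands.
- The arm moves only by the tool carry_out, never from a script. Its argument "moves" is text: rows parted by semicolons, each of 7 numbers parted by spaces: the shift along the tool's x, y, z in mm, then the turn, a rotation vector about the tool's x, y, z in degrees, then the closure, from -1 (fully open) to 1 (shut). In form: x y z ax ay az gripper; .... A call has 1 to 10 rows; each row shifts and turns the commanded pose from where the row before left it, along the tool's axes as they then stand; what a row does not reach is not made up. A row lasts 1/12 s, in which the tool goes at most 41.7 mm and 7.16 degrees, less where a joint would pass 70% of its speed; a pose out of reach is approached as far as the arm can. A call is refused whole if a number of a shift passes 41.7 or a number of a turn 7.16, either way. A call with a gripper value outside its range is refused whole. The fingers move at their own pace and stop on an object; the grip force is fixed at half the most. Time passes only in rows, so rows that do not move let the fingers close. It gives the time, the measured TCP pose, the force, the opening and the grip force at its end, in the units of the state.
- ctrl.get_state(): the state, without advancing time (a new reading comes with each control period).
- ctrl.snapshot(name): name is "scene" or "top"; returns (picture, depth): 400x640x3 uint8, blue, green, red; 400x640 float32, m along the optical axis (not along the pixel's ray), 0 where there is no reading.
- ctrl.camera_model(name): a dict with "fov_y" (degrees; the focal length in pixels is half the picture's height over the tangent of half this angle, whatever the lens; pixels are square), "cx", "cy" (the principal point, pixels), "view" (4x4, takes a point from world to camera coordinates). Camera axes: x right, y up, looking along -z (the intrinsics and any distortion apply to the point x, -y, -z); pixel columns grow to the right and rows downward; lengths in m; the calibration is good to about 2 mm. A picture is of the moment at which its call begins. camera_model takes no time and is no camera call.
- ctrl.finish_job(): hands the job in; it is judged then, once.
The state is a dict: "clock": time; "qpos": joint angles; "dq": joint speeds; "effort": joint torques, N m; "tool_pos": TCP position; "tool_rot": TCP orientation; "ft_force": force on the tool from outside, world axes, zero at the start; "moment": the same for the moment, N m; "width": finger opening in m; "gripper_force": force on a finger pad.
Only numpy, scipy, OpenCV 4.12 (cv2) and the standard library are available. Lean on these libraries where they do the work, as an engineer would, in place of code of your own. Each camera call takes 0.05 s, during which the arm holds its last target. There are 200 camera calls.

TASK

The walnut clock block lies in the slide-jaw vice with its bored face up, and the pen holes are to be drilled in its plain end next. Open the jaw and regrip the block standing on end, plain end up and the bored face turned away from the work stop, down on the bed, with its flat back hard up against the stop and the jaw pushed up tight so that it is clamped against the fixed jaw. Clear every walnut offcut, those in the hand scoop (tip it out) and those lying about the desk, into the scrap tub, set the empty scoop back level on the desk where it stood, and leave the other things where they are.

Things in the scene. Friction and masses are not known exactly. Their poses are not given: they have to be found in the camera images.
- vice: Low grey vice with a sliding jaw, fixed to the desk, 245 x 100 mm. Origin at desk height under the middle of the fixed jaw's face, which is the plane x = 0; x points into the fixed jaw (35 mm thick), away from the sliding jaw; y along the jaw faces (y -50 to 50 mm); z up. Bed between the jaws at z = 22 mm; jaw tops at z = 48 mm.
- stop_face (a point): Middle of the work stop's face, on the vice bed between the jaws, at vice x -23, y 35, z 37 mm; same axes as the vice. The stop is a dark steel block, x -36 to -10, y 35 to 49, z 22 to 52 mm in the vice frame; its face looks to the vice's -y.
- jaw (a joint): Sliding jaw: the gap between the jaw faces is 45 mm plus this value (m). 0 = closed on the 45 mm thick block, as at the start; grows to at most 0.036 as the jaw is slid open along the vice's -x, away from the fixed jaw. It slides stiffly (about 5 N), has no spring, and stays where it is left.
- jaw_knob (a point): Upright black round knob on the sliding jaw's carriage, 22 mm diameter, from 40 to 90 mm above the desk; this point is on its axis, 78 mm up, 85 mm behind the sliding jaw's face. Grip it from above to slide the jaw.
- block: Walnut block, 45 mm (its x) by 100 mm (its y) by 60 mm (its z), about 0.19 kg. Origin at the centre of its flat back (a 45 x 100 mm face); z points to the bored face across from it, whose 32 mm round recess lies 20 mm off the middle towards -y; the plain end is the +y end. At first it lies on its back on the vice bed along the jaws, plain end towards the stop.
- block_end (a point): Centre of the block's plain end face (+y end), 50 mm along the block's y from its middle.
- scoop: Sheet-metal hand scoop, loose, floor 170 mm (its x) by 120 mm (its y), 4 mm thick, with walls 40 mm high at both sides and the back (-x); the front (+x) is open. Origin at the centre of its underside; z up. About 0.32 kg; holds offcuts lying on its floor.
- scoop_handle (a point): Middle of the scoop's wooden top handle, 105 mm above its underside, 5 mm behind its middle: a level bar along the scoop's x, 90 mm long, 14 mm wide (y), 22 mm high, carried at its rear by an arm sloping up from the back wall; free below. Grip it across its width from above, upright or leaning fore or aft.
- tub: Dark open-topped scrap tub, fixed, 200 mm (its x) by 170 mm (its y), 95 mm high, walls and floor 5 mm. Origin at the centre of its underside, on the desk.
- offcut1: Walnut offcut, a plain block 62 x 34 x 26 mm (x, y, z), lying in the scoop at the start; origin at the centre of its underside. May be absent.
- offcut2: Walnut offcut, a plain block 62 x 34 x 26 mm (x, y, z), lying in the scoop at the start; origin at the centre of its underside. May be absent.
- offcut3: Walnut offcut, a plain block 62 x 34 x 26 mm (x, y, z), lying in the scoop at the start; origin at the centre of its underside. May be absent.
- offcut4: Walnut offcut, a plain block 62 x 34 x 26 mm (x, y, z), lying in the scoop at the start; origin at the centre of its underside. May be absent.
- stray1: Walnut offcut, a plain block 70 x 34 x 28 mm (x, y, z), lying on the desk; origin at the centre of its underside. May be absent.
- stray2: Walnut offcut with a rebate along one edge, 70 x 34 x 28 mm overall (x, y, z; above 16 mm only its y -17 to +3 mm remains), lying on the desk; origin at the centre of its underside. May be absent.
- stray3: Walnut offcut with a rebate along one edge, 70 x 34 x 28 mm overall (x, y, z; above 16 mm only its y -17 to +3 mm remains), lying on the desk; origin at the centre of its underside. May be absent.
- tape: Grey tape measure, 66 x 40 x 58 mm, standing on the desk; leave it alone.
- glue: White glue bottle, 56 mm diameter, 150 mm high; leave it alone.
- mug: White mug, 80 mm diameter, 95 mm high; leave it alone.
- mallet: Hammer lying on the desk, 260 mm long; leave it alone.
- vase: Small brass vase, 86 mm diameter, 125 mm high; leave it alone.
Mind the look-alikes: they are no part of the job. What is shaped like the stray2 but blue is not meant. What is shaped like the offcut1 but purple is not meant.

How it is judged:
On the way, in this order (a step that is already met when the one before it is completed fails the run):
1. the vice jaw has been slid open (value of joint jaw above 0.006 m), for 0.2 s.
2. the block stands on end, plain end up, on the bed against the stop, and the jaw is closed on it (angle between block's own y axis and vertical below 0.06 rad and height (world z) of block_end between 0.117 and 0.126 m and y of block in the frame of vice between 0.0315 and 0.038 m and x of block in the frame of vice between -0.0255 and -0.0195 m and value of joint jaw below 0.0015 m), for 0.2 s.
At the end, for the whole second after the job is handed in: Block plain end up on the vice bed (within 3 degrees), back within 3.5 mm of the stop, within 3 mm of the fixed jaw, jaw closed to within 1.5 mm; every offcut present in the tub below its rim; scoop level, at rest, within 5 cm of its start (all of step 2 and linear speed of each of block, scoop below 0.02 m/s and x of offcut1 in the frame of tub between -0.095 and 0.095 m and y of offcut1 in the frame of tub between -0.08 and 0.08 m and z of each of offcut1, offcut2, offcut3, offcut4, stray1, stray2, stray3 in the frame of tub below 0.09 m and x of offcut2 in the frame of tub between -0.095 and 0.095 m and y of offcut2 in the frame of tub between -0.08 and 0.08 m and x of offcut3 in the frame of tub between -0.095 and 0.095 m and y of offcut3 in the frame of tub between -0.08 and 0.08 m and x of offcut4 in the frame of tub between -0.095 and 0.095 m and y of offcut4 in the frame of tub between -0.08 and 0.08 m and x of stray1 in the frame of tub between -0.095 and 0.095 m and y of stray1 in the frame of tub between -0.08 and 0.08 m and x of stray2 in the frame of tub between -0.095 and 0.095 m and y of stray2 in the frame of tub between -0.08 and 0.08 m and x of stray3 in the frame of tub between -0.095 and 0.095 m and y of stray3 in the frame of tub between -0.08 and 0.08 m and distance of scoop from where it was at the start of the episode below 0.05 m and angle between scoop's own z axis and vertical below 0.1 rad); the robot touches nothing.
It fails at once if a bystander (tape measure, glue bottle, mug, hammer or vase) is shifted more than 3 cm (distance of any of tape, glue, mug, mallet, vase from where it was at the start of the episode above 0.03 m).
Of offcut1, offcut2, offcut3, offcut4 only 2 to 4 are there at a start; the rules pass over those that are not, and their reading is None.
Of stray1, stray2, stray3 only 2 to 3 are there at a start; the rules pass over those that are not, and their reading is None.
At some moment in a run one of stray1, stray2, stray3 may be knocked a few centimetres aside while the robot is not near it.
It also fails if it takes over 192 s, if anything falls off the work surface, if the arm or the gripper's body presses on something with over 40 N, if the wrist force passes 120 N, or if a joint passes its speed limit or range.

## Working session

There is one attempt and no reset: what is moved stays moved. The work goes in short steps, Python scripts to look and compute and a tool call to move; the robot and the scene stay as the last step left them, time stands still between calls to the robot, and variables do not carry over. Pictures are saved under pics/ and viewed, at most 14 in all, crops included, and the job is handed in when it is done.

Besides the shell and the picture viewer there is one more tool, called after ">>>" by a JSON object that holds its "method" and its "body". carry_out: Moves the arm, as the interface text tells. Its arguments: {"type":"object","properties":{"moves":{"type":"string"}},"required":["moves"]}

```bash
mkdir -p pics; ls
python3 - <<'E'
from workcell import ctrl
import cv2, numpy as np
print(ctrl.get_state())
for n in("scene","top"):
    im,d=ctrl.snapshot(n); cv2.imwrite(f"pics/{n}0.png",im); np.save(f"pics/{n}0.npy",d); print(n,ctrl.camera_model(n),d.min(),d.max())
E
```

```text
pics
{'clock': 0.0, 'qpos': array([1.14943509e+00, 2.59185339e-01, 2.07489449e-02, 1.33370922e+00,
       3.34491562e-06, 1.41820963e+00]), 'dq': array([ 0.00176403, -0.00046376, -0.00056211, -0.00033539,  0.00086223,
       -0.00044414]), 'effort': array([ 2.00649818e-03, -5.55644703e+01,  3.44530070e+01,  1.35427745e-02,
       -1.74800239e-04,  2.38983216e-05]), 'tool_pos': array([0.14592893, 0.52998622, 0.23066485]), 'tool_rot': array([-1.92562114e-04,  1.33983100e-01,  9.90983387e-01, -6.46578283e-04]), 'ft_force': array([ 0.39865052,  0.41313498, -0.37431901]), 'moment': array([ 0.03638896,  0.00806501, -0.02138044]), 'gripper_force': 0.0, 'width': 0.08562884245750713}
scene {'fov_y': 53.05059872612933, 'cx': 320.5541801437583, 'cy': 200.20139473338722, 'view': array([[ 0.73233868,  0.68076734,  0.01535859, -0.46718089],
       [-0.45840713,  0.4762042 ,  0.75039487,  0.18908561],
       [ 0.50353049, -0.55658368,  0.66081135, -1.72755295],
       [ 0.        ,  0.        ,  0.        ,  1.        ]])} 0.0 3.999967
top {'fov_y': 48.21947418183059, 'cx': 313.9914881368104, 'cy': 198.7711905014066, 'view': array([[-0.01375777, -0.99978561,  0.01547447,  0.01325121],
       [ 0.98699674, -0.01109982,  0.1603566 , -0.60442094],
       [-0.16015045,  0.0174794 ,  0.98693784, -1.26717734],
       [ 0.        ,  0.        ,  0.        ,  1.        ]])} 0.0 2.277145
```

View pics/scene0.png

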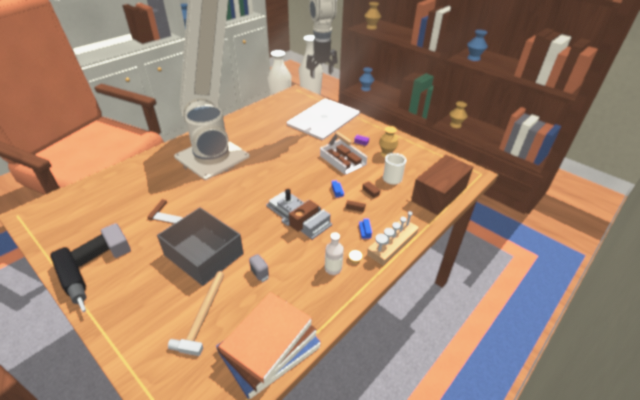

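View pics/top0.png

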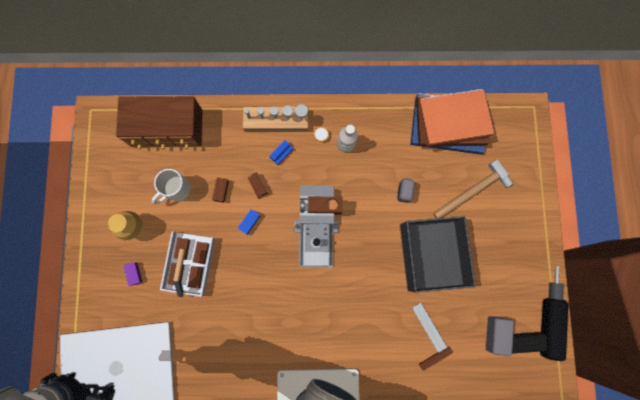

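The top view shows the scoop (187,265) with about 3–4 offcuts, the vice (317,227) and the tub (437,255). Brown strays are at (221,190) and (258,186). The look-alikes are blue at (250,222) and (281,152) and purple at (132,273), so I'm leaving those. Next I'll take close crops.

```bash
cat > h.py <<'E'
import numpy as np, cv2
from workcell import ctrl
def cam(n):
    c=ctrl.camera_model(n); f=200/np.tan(np.radians(c["fov_y"])/2); return f,c["cx"],c["cy"],c["view"]
def cloud(n,d):
    f,cx,cy,V=cam(n); v,u=np.mgrid[0:400,0:640]
    P=np.stack([(u-cx)/f*d,-(v-cy)/f*d,-d,np.ones_like(d)],-1)
    return (P@np.linalg.inv(V).T)[...,:3]
def onplane(n,u,v,z):
    f,cx,cy,V=cam(n); R=V[:3,:3]; t=V[:3,3]
    r=R.T@np.array([(u-cx)/f,-(v-cy)/f,-1]); o=-R.T@t
    return o+r*(z-o[2])/r[2]
def proj(n,p):
    f,cx,cy,V=cam(n); q=V[:3,:3]@np.asarray(p)+V[:3,3]; return cx+f*q[0]/-q[2], cy-f*q[1]/-q[2]
def snap(n,k=4):
    s=[ctrl.snapshot(n) for _ in range(k)]
    D=np.stack([x[1] for x in s]); D[D==0]=np.nan
    return s[-1][0], np.nan_to_num(np.nanmedian(D,0)).astype(float)
def crop(n,im,u0,u1,v0,v1,k,name):
    cv2.imwrite(f"pics/{name}.png",cv2.resize(im[v0:v1,u0:u1],None,fx=k,fy=k,interpolation=cv2.INTER_CUBIC))
def rect(P,m):
    (c,s,a)=cv2.minAreaRect((P[m][:,:2]*1000).astype(np.float32)); return np.round(c,1),np.round(s,1),round(a,1)
E
python3 - <<'E'
from h import *
im=cv2.imread("pics/top0.png"); d=np.load("pics/top0.npy").astype(float)
a=cv2.resize(im[165:275,280:355],None,fx=5,fy=5,interpolation=cv2.INTER_CUBIC)
b=cv2.resize(im[165:275,205:280],None,fx=5,fy=5,interpolation=cv2.INTER_CUBIC)
cv2.imwrite("pics/c1.png",np.hstack([b,a]))
cv2.imwrite("pics/c2.png",cv2.resize(im[220:310,150:230],None,fx=6,fy=6,interpolation=cv2.INTER_CUBIC))
P=cloud("top",d)
for n,u,v in [("s1",221,190),("s2",258,186),("scoopfl",195,262),("handle",178,265),("block",320,205),("knob",316,242),("fix",316,192),("tubfl",437,255),("tubrim",404,255),("desk",360,300),("desk",240,300),("glue",347,138)]:
    print(n,np.round(P[v,u]*1000),d[v,u])
print("desk noise",np.std(P[290:310,230:260,2])*1000, (d==0).sum())
E
```

```text
s1 [637. 283.  30.] 1.3350694179534912
s2 [648. 173.  29.] 1.3391927480697632
scoopfl [425. 354.  28.] 1.3015978336334229
handle [416. 379. 116.] 1.2131201028823853
block [581. -11.  82.] 1.2796746492385864
knob [475.   2.  89.] 1.255711317062378
fix [625.  -1.  48.] 1.3201051950454712
tubfl [ 437. -361.    7.] 1.3365319967269897
tubrim [ 438. -258.   24.] 1.3179115056991577
desk [ 308. -127.   -2.] 1.3206005096435547
desk [314. 226.   1.] 1.3123823404312134
glue [770. -90. 110.] 1.2833530902862549
desk noise 122.47685766650353 1038
```

View pics/c1.png

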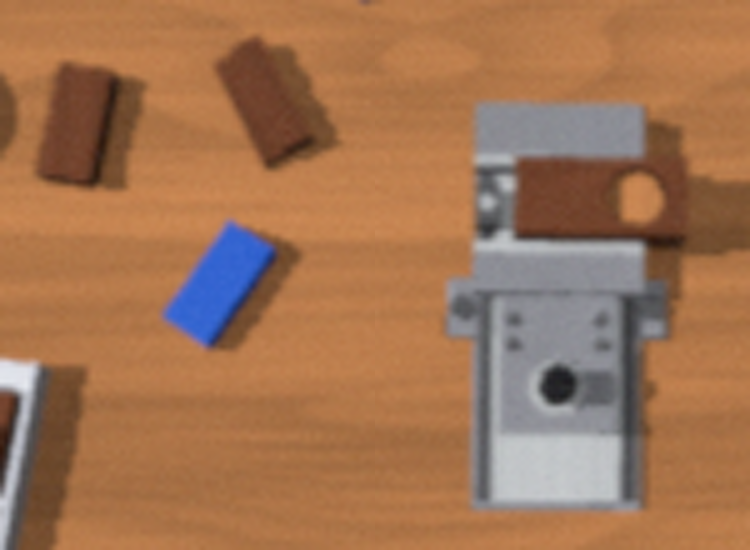

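View pics/c2.png

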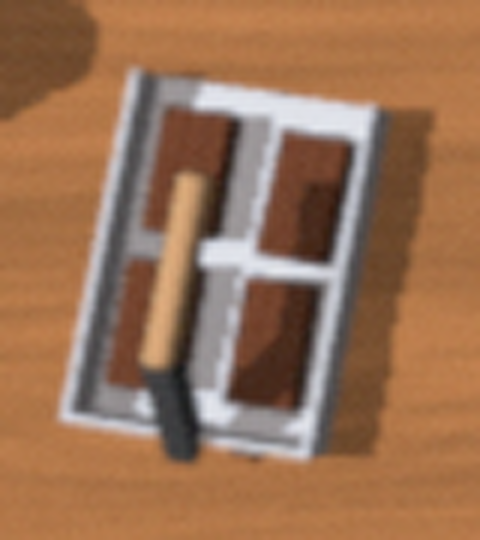

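The crops show two brown strays, a blue look-alike between them, the block in the jaws with the stop at its left (+y) end, and all four offcuts in the scoop. Its handle arm is at the bottom, so the open front faces the top of the picture, roughly world +x. Next I'll measure poses from depth.

Run:
```python
from h import *
im,d=snap("top",6); P=cloud("top",d); np.save("pics/P0.npy",P)
hsv=cv2.cvtColor(im,cv2.COLOR_BGR2HSV)
def R(u0,u1,v0,v1,z0,z1,extra=None):
    m=np.zeros(d.shape,bool); m[v0:v1,u0:u1]=1; m&=(P[...,2]>z0/1e3)&(P[...,2]<z1/1e3)
    if extra is not None: m&=extra
    return m
def show(n,m):
    q=P[m]; print(n,m.sum(),*rect(P,m),"med",np.round(np.median(q,0)*1e3,1))
show("s1",R(208,234,172,206,20,36)); show("s2",R(244,274,168,204,20,36))
show("blk",R(295,350,180,222,76,88)); show("knob",R(305,330,230,255,83,96))
show("fix",R(295,340,182,200,42,54)); show("sldjaw",R(295,340,210,228,42,54))
show("vice",R(285,350,180,270,15,54))
show("stop",R(295,312,190,215,44,62))
show("tubrim",R(395,480,210,300,85,105)); show("tubfl",R(405,470,222,285,-5,15))
show("handle",R(165,200,240,290,108,125)); show("scoop",R(150,230,225,305,10,60)); 
m=R(150,230,225,305,12,40); br=(hsv[...,1]>90)&(hsv[...,2]<130)
n,l,s,c=cv2.connectedComponentsWithStats((m&br).astype(np.uint8))
for i in range(1,n):
    if s[i,4]>40: show("off%s"%np.round(c[i]),l==i)
# scene cross-check for heights
im2,d2=snap("scene",4); Q=cloud("scene",d2)
for u,v in[(371,188),(356,206),(289,194),(347,154),(200,243)]: print(u,v,np.round(Q[v,u]*1e3))
cv2.imwrite("pics/scene1.png",im2)
```

```text
s1 273 [641.4 289.3] [33.9 69.8] 79.6 med [640.8 289.   28.3]
s2 154 [658.  171.4] [69.1 18.8] 26.3 med [657.5 169.9  28.8]
blk 463 [585.2 -22.4] [97.7 44.2] 89.4 med [586.1 -13.6  82.3]
knob 47 [479.1   3.8] [19.6 19.8] 88.7 med [477.7   2.4  90. ]
fix 349 [626.8   0.8] [33.6 98.1] 0.3 med [628.    2.4  48.3]
sldjaw 390 [542.   -8.4] [117.5  41.3] 89.5 med [547.6   0.6  48.2]
vice 2016 [528.9  -4.1] [134.3 228.6] 89.1 med [516.4   5.2  40.8]
stop 160 [595.3  32.3] [35.4 72. ] 89.3 med [613.2  37.9  49.1]
tubrim 600 [ 439.4 -342.9] [200.1 170.4] 4.4 med [ 435.5 -349.2   94.4]
tubfl 3038 [ 444.2 -363.4] [203.4 185.6] 89.2 med [ 442.6 -356.9    5.1]
handle 189 [416.9 378.8] [14.4 91.1] 80.5 med [415.8 378.1 115.7]
scoop 1520 [417.4 379.5] [121. 180.] 80.6 med [420.3 367.1  30.3]
off[181. 246.] 167 [466.3 396.8] [30.6 56.8] 81.0 med [472.4 395.8  30. ]
off[200. 253.] 213 [452.5 339.9] [29.4 56.9] 78.9 med [453.6 339.2  30.3]
off[171. 274.] 92 [392.6 420.7] [13.4 57.3] 82.2 med [391.8 421.   30.4]
off[195. 277.] 223 [382.7 353.9] [29.5 57.4] 81.9 med [382.2 352.8  30.3]
371 188 [643. 279.  26.]
356 206 [664. 162.  23.]
289 194 [487.  -4.  78.]
347 154 [418. 404.  14.]
200 243 [ 391. -329.    4.]h.py:18: RuntimeWarning: All-NaN slice encountered
  return s[-1][0], np.nan_to_num(np.nanmedian(D,0)).astype(float)
```

>>> {"method": "carry_out", "body": {"moves": "0 0 0 0 0 6.84 -1;0 0 0 0 0 6.84 -1;0 0 0 0 0 6.84 -1;0 0 0 0 0 6.84 -1;0 0 0 0 0 6.84 -1;0 0 0 0 0 6.84 -1;0 0 0 0 0 6.84 -1;0 0 0 0 0 6.84 -1;0 0 0 0 0 6.84 -1;0 0 0 0 0 6.84 -1"}}

```text
clock: 1.43
tool_pos: [0.1461, 0.5302, 0.2313]
tool_rot: [0.0, 0.67, 0.742, 0.0]
ft_force: [0.3, -0.1, 0.2]
width: 0.0854
gripper_force: 0.0
```

>>> {"method": "carry_out", "body": {"moves": "0 0 0 0 0 6.84 -1;-32.7 21.1 0 0 0 0 -1;-32.7 21.1 0 0 0 0 -1;-32.7 21.1 0 0 0 0 -1;-32.7 21.1 0 0 0 0 -1;-32.7 21.1 0 0 0 0 -1;-32.7 21.1 0 0 0 0 -1;-32.7 21.1 0 0 0 0 -1;-32.7 21.1 0 0 0 0 -1;-32.7 21.1 0 0 0 0 -1"}}

```text
clock: 2.27
tool_pos: [0.3331, 0.2322, 0.2316]
tool_rot: [0.0, 0.711, 0.703, 0.0]
ft_force: [1.0, 0.8, -0.3]
width: 0.0853
gripper_force: 0.0
```

```bash
cat >> h.py <<'E'
from scipy.spatial.transform import Rotation as Ro
def state():
    s=ctrl.get_state(); w,x,y,z=s["tool_rot"]; return s,np.array(s["tool_pos"])*1e3,Ro.from_quat([x,y,z,w])
def pose(az,tilt=0,pitch=0):
    # tool y along world azimuth az; tilt: rotation about tool y line (deg), pitch about tool x
    a=np.radians(az); y=np.array([np.cos(a),np.sin(a),0]); z=np.array([0,0,-1.]); x=np.cross(y,z)
    return Ro.from_matrix(np.stack([x,y,z],1))*Ro.from_euler("y",tilt,degrees=True)*Ro.from_euler("x",pitch,degrees=True)
def to(p,R=None):
    s,q,Rc=state()
    if R is None: R=Rc
    print("t",round(s["clock"],2),"tcp",q.round(1),"toolM",Rc.as_matrix().round(3).tolist(),"q",s["qpos"].round(2),"F",s["ft_force"].round(1),"w",round(s["width"]*1e3,1))
    print(" shift(tool)",Rc.inv().apply(np.array(p)-q).round(1),"turn",np.degrees((Rc.inv()*R).as_rotvec()).round(2))
E
python3 -c "
from h import *
to([478.5,3,231],pose(-.6))"
```

```text
t 2.27 tcp [333.1 232.2 231.6] toolM [[0.011, 1.0, 0.001], [1.0, -0.011, 0.0], [0.0, 0.001, -1.0]] q [ 0.4   0.01 -0.27  1.28  0.    1.98] F [ 1.   0.8 -0.3] w 85.3
 shift(tool) [-227.6  147.8    0.6] turn [ 0.05 -0.02 -0.02]
```

>>> {"method": "carry_out", "body": {"moves": "-32.5 21.1 0 0 0 0 -1;-32.5 21.1 0 0 0 0 -1;-32.5 21.1 0 0 0 0 -1;-32.5 21.1 0 0 0 0 -1;-32.5 21.1 0 0 0 0 -1;-32.5 21.1 0 0 0 0 -1;-32.5 21.1 0 0 0 0 -1;0 0 0 0 0 0 -1;0 0 30 0 0 0 -1;0 0 30 0 0 0 -1"}}

```text
clock: 3.1
tool_pos: [0.4791, 0.0036, 0.1715]
tool_rot: [0.001, 0.712, 0.702, 0.001]
ft_force: [0.9, 0.6, -0.5]
width: 0.0857
gripper_force: 0.0
```

>>> {"method": "carry_out", "body": {"moves": "0 0 30 0 0 0 -1;0 0 30 0 0 0 -1;0 0 30 0 0 0 -1;0 0 19 0 0 0 -1;0 0 0 0 0 0 -1;0 0 0 0 0 0 1;0 0 0 0 0 0 1;0 0 0 0 0 0 1;0 0 0 0 0 0 1;0 0 0 0 0 0 1"}}

```text
clock: 3.93
tool_pos: [0.4778, 0.0046, 0.0633]
tool_rot: [0.0, 0.711, 0.703, 0.0]
ft_force: [-38.4, 1.0, 33.1]
width: 0.0255
gripper_force: 20.7
```

>>> {"method": "carry_out", "body": {"moves": "0 0 0 0 0 0 1;0 0 0 0 0 0 1;0 0 0 0 0 0 1;0 0 0 0 0 0 1;0 0 0 0 0 0 1"}}

```text
clock: 4.35
tool_pos: [0.4755, 0.0048, 0.063]
tool_rot: [-0.001, 0.711, 0.703, -0.001]
ft_force: [-13.3, 0.2, 14.4]
width: 0.0202
gripper_force: 58.6
```

>>> {"method": "carry_out", "body": {"moves": "0 -5 0 0 0 0 1;0 -6 0 0 0 0 1;0 -6 0 0 0 0 1;0 -6 0 0 0 0 1;0 -6 0 0 0 0 1;0 -5 0 0 0 0 1;0 0 0 0 0 0 1;0 0 0 0 0 0 1"}}

```text
clock: 5.02
tool_pos: [0.444, 0.0055, 0.063]
tool_rot: [0.0, 0.711, 0.703, 0.001]
ft_force: [-2.3, 4.6, 9.4]
width: 0.0202
gripper_force: 60.4
```

>>> {"method": "carry_out", "body": {"moves": "0 0 0 0 0 0 -1;0 0 0 0 0 0 -1;0 0 0 0 0 0 -1;0 0 0 0 0 0 -1;0 0 0 0 0 0 -1;0 0 -35 0 0 0 -1;0 0 -35 0 0 0 -1;0 0 -35 0 0 0 -1;0 0 -35 0 0 0 -1;0 0 -30 0 0 0 -1"}}

```text
clock: 5.85
tool_pos: [0.4437, 0.0051, 0.2347]
tool_rot: [0.001, 0.711, 0.703, 0.0]
ft_force: [0.8, -0.5, -0.2]
width: 0.0853
gripper_force: 0.0
```

Run:
```python
from h import *
# block grasp: initial tool dir (0,-.7,-.7): lean; grasp point at block y_b=+5, z_b=49
for t in(45,-45): print(t,pose(-.6,t).as_matrix()[:,2].round(2))
to([0,0,0])
```

```text
45 [ 0.01  0.71 -0.71]
-45 [-0.01 -0.71 -0.71]
t 5.85 tcp [443.7   5.1 234.7] toolM [[0.011, 1.0, 0.001], [1.0, -0.011, -0.0], [-0.0, 0.001, -1.0]] q [-0.18  0.08 -0.2   1.3  -0.    1.4 ] F [ 0.8 -0.5 -0.2] w 85.3
 shift(tool) [ -10.  -443.9  234.2] turn [0. 0. 0.]
```

>>> {"method": "carry_out", "body": {"moves": "0 0 0 0 -6.43 0 -1;0 0 0 0 -6.43 0 -1;0 0 0 0 -6.43 0 -1;0 0 0 0 -6.43 0 -1;0 0 0 0 -6.43 0 -1;0 0 0 0 -6.43 0 -1;0 0 0 0 -6.43 0 -1;0 0 0 0 0 0 -1"}}

```text
clock: 6.52
tool_pos: [0.4434, 0.0064, 0.23]
tool_rot: [0.27, 0.654, 0.65, -0.276]
ft_force: [0.0, -0.6, -0.6]
width: 0.0853
gripper_force: 0.0
```

Run:
```python
from h import *
im,d=snap("top",5); P=cloud("top",d)
def R(u0,u1,v0,v1,z0,z1):
    m=np.zeros(d.shape,bool); m[v0:v1,u0:u1]=1; return m&(P[...,2]>z0/1e3)&(P[...,2]<z1/1e3)
for n,a in dict(blk=(295,350,180,222,76,88),knob=(300,335,235,275,83,96),fix=(295,340,182,200,42,54)).items():
    m=R(*a); print(n,m.sum(),*(rect(P,m) if m.sum()>5 else()))
to([585.5,-30.5,110],pose(-.6,-45))
```

```text
blk 463 [585.2 -22.2] [97.7 44.5] 89.1
knob 45 [447.    4.2] [16.8 19.7] 0.3
fix 349 [626.6   0.8] [97.8 33.6] 89.8
t 6.77 tcp [444.    4.6 232.9] toolM [[0.01, 1.0, -0.008], [0.709, -0.012, -0.705], [-0.705, 0.001, -0.709]] q [ 0.27  0.25 -0.22  1.37 -0.74  1.97] F [-1.2  0.   0.7] w 85.0
 shift(tool) [ 63.2 141.8 110.8] turn [-0.02 -0.13 -0.14]
```

>>> {"method": "carry_out", "body": {"moves": "12.6 28.4 22.2 0 0 0 -1;12.6 28.4 22.2 0 0 0 -1;12.6 28.4 22.2 0 0 0 -1;12.6 28.4 22.2 0 0 0 -1;12.6 28.4 22.2 0 0 0 -1;0 0 0 0 0 0 -1;12.2 0 12.3 0 0 0 -1;12.2 0 12.3 0 0 0 -1;12.2 0 12.3 0 0 0 -1;0 0 0 0 0 0 -1"}}

```text
clock: 7.6
tool_pos: [0.5842, -0.0318, 0.0556]
tool_rot: [0.268, 0.657, 0.65, -0.273]
ft_force: [-1.6, -0.8, -0.1]
width: 0.0857
gripper_force: 0.0
```

>>> {"method": "carry_out", "body": {"moves": "0 0 0 0 0 0 -0.2;0 0 0 0 0 0 -0.1;0 0 0 0 0 0 0;0 0 0 0 0 0 0.1;0 0 0 0 0 0 0.2;0 0 0 0 0 0 0.5;0 0 0 0 0 0 1;0 0 0 0 0 0 1;0 0 0 0 0 0 1;0 0 0 0 0 0 1"}}

```text
clock: 8.43
tool_pos: [0.5826, -0.0307, 0.0588]
tool_rot: [0.268, 0.656, 0.65, -0.274]
ft_force: [-19.0, 4.1, 13.3]
width: 0.0442
gripper_force: 61.7
```

```bash
python3 -c "
from h import *
to([585.5,-30.5,58],pose(-.6,-45))"
```

```text
t 8.43 tcp [582.6 -30.7  58.8] toolM [[0.004, 1.0, -0.011], [0.707, -0.01, -0.708], [-0.708, -0.005, -0.707]] q [ 0.16  0.57 -0.19  0.98 -0.77  1.81] F [-19.    4.1  13.3] w 44.2
 shift(tool) [0.7 2.9 0.4] turn [-0.19  0.05  0.19]
```

>>> {"method": "carry_out", "body": {"moves": "0 -4 0 0 0 0 1;-10 0 -10 0 0 0 1;-21.2 0 -21.2 0 0 0 1;-21.2 0 -21.2 0 0 0 1;-21.2 0 -21.2 0 0 0 1;-14 0 -14 0 0 0 1;0 0 0 0 0 0 1;0 0 0 0 0 0 1;0 0 0 0 6 0 1;0 0 0 0 6 0 1"}}

```text
clock: 9.27
tool_pos: [0.5811, -0.0291, 0.1789]
tool_rot: [0.197, 0.681, 0.676, -0.201]
ft_force: [0.3, -0.3, -1.8]
width: 0.0443
gripper_force: 61.3
```

>>> {"method": "carry_out", "body": {"moves": "0 0 0 0 6 0 1;0 0 0 0 6 0 1;0 0 0 0 6 0 1;0 0 0 0 6 0 1;0 0 0 0 6 0 1;0 0 0 0 6 0 1;0 0 0 0 6 0 1;0 0 0 0 6 0 1;0 0 0 0 6 0 1;0 0 0 0 6 0 1"}}

```text
clock: 10.1
tool_pos: [0.5814, -0.0309, 0.1808]
tool_rot: [-0.165, 0.691, 0.683, 0.168]
ft_force: [0.3, 0.4, -3.7]
width: 0.0444
gripper_force: 61.3
```

>>> {"method": "carry_out", "body": {"moves": "0 0 0 0 6 0 1;0 0 0 0 6 0 1;0 0 0 0 6 0 1;0 0 0 0 0 0 1;0 0 0 0 0 0 1"}}

```text
clock: 10.52
tool_pos: [0.5811, -0.0317, 0.1786]
tool_rot: [-0.27, 0.658, 0.648, 0.271]
ft_force: [0.1, 0.6, -2.0]
width: 0.0443
gripper_force: 61.4
```

Run:
```python
from h import *
im,d=snap("top",4); im2,d2=snap("scene",3)
a=cv2.resize(im[150:250,270:370],None,fx=4,fy=4,interpolation=cv2.INTER_CUBIC)
b=cv2.resize(im2[130:230,250:350],None,fx=4,fy=4,interpolation=cv2.INTER_CUBIC)
cv2.imwrite("pics/c3.png",np.hstack([a,b]))
to([582,-0.6,100],pose(-.6,45))
P=cloud("top",d); m=(P[...,2]>.15)&(P[...,2]<.26); m[:150]=0;m[260:]=0;m[:,:290]=0;m[:,350:]=0
hsv=cv2.cvtColor(im,cv2.COLOR_BGR2HSV); m&=(hsv[...,1]>90)
print(m.sum(),rect(P,m),np.percentile(P[m][:,2],[5,50,95]))
```

```text
t 10.87 tcp [581.4 -29.8 182. ] toolM [[0.006, 1.0, 0.008], [0.708, -0.01, 0.706], [0.706, 0.002, -0.708]] q [-0.52  0.53  0.07  1.57  0.66  0.9 ] F [-1.  -0.4 -1.9] w 44.5
 shift(tool) [-37.2   0.2  78.7] turn [0.03 0.1  0.09]
528 (array([585.3, -37.4]), array([ 87.4, 122. ]), 88.9) [0.19428765 0.23444114 0.23785478]h.py:18: RuntimeWarning: All-NaN slice encountered
  return s[-1][0], np.nan_to_num(np.nanmedian(D,0)).astype(float)
```

View pics/c3.png

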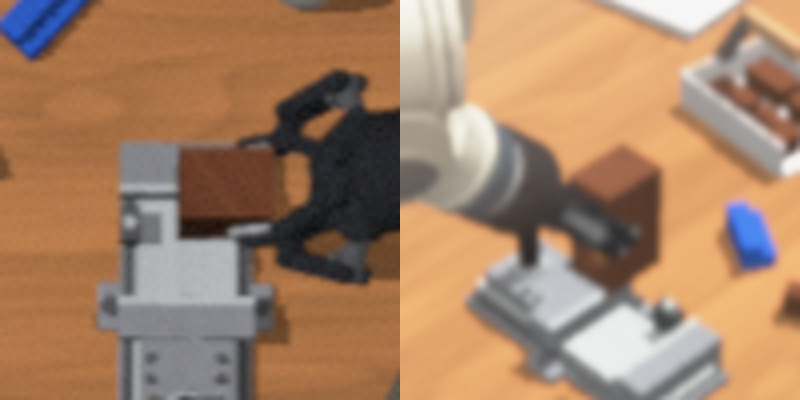

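```bash
python3 - <<'E' 2>/dev/null
from h import *
im,d=snap("top",5); P=cloud("top",d)
hsv=cv2.cvtColor(im,cv2.COLOR_BGR2HSV)
m=np.zeros(d.shape,bool); m[180:215,310:346]=1; m&=(hsv[...,1]>90)&(P[...,2]>.22)
q=P[m]; print(m.sum(),rect(P,m),np.percentile(q[:,2],[2,25,50,75,98]).round(4))
A=np.c_[q[:,:2],np.ones(len(q))]; c=np.linalg.lstsq(A,q[:,2],rcond=None)[0]; print("slope deg",np.degrees(c[:2]).round(2))
for v in range(186,210,6): print(v,(P[v,312:345:3,1]*1e3).round(0),(P[v,312:345:3,2]*1e3).round(0))
print(state()[1])
E
```

```text
430 (array([579.6, -31. ]), array([75.1, 86.7]), 88.6) [0.2264 0.2354 0.2363 0.237  0.2392]
slope deg [1.17 0.36]
186 [ 11.   6.  -2.  -9. -17. -24. -32. -40. -47. -56. -62.] [ 49. 236. 236. 236. 235. 237. 236. 237. 237. 226. 237.]
192 [ 11.   6.  -1.  -9. -16. -24. -32. -39. -47. -72. -81.] [ 49. 237. 236. 236. 238. 235. 237. 236. 236.  -0.  -0.]
198 [ 11.   6.  -1.  -9. -16. -24. -31. -39. -47. -72. -81.] [ 38. 237. 235. 237. 237. 238. 239. 237. 236.  -1.  -1.]
204 [ 11.   7.  -1.  -9. -16. -24. -32. -39. -47. -71. -62.] [ 23. 229. 227. 227. 227. 227. 226. 227. 229.   1. 234.]
[581.40467936 -30.42071698 181.37038847]
```

>>> {"method": "carry_out", "body": {"moves": "9 -1.5 9 0 0 0 1;9 -1.5 9 0 0 0 1;-15.4 0 15.4 0 0 0 1;-15.4 0 15.4 0 0 0 1;-15.4 0 15.4 0 0 0 1;-15.4 0 15.4 0 0 0 1;-15.4 0 15.4 0 0 0 1;0 0 0 0 0 0 1;0 0 0 0 0 0 1"}}

```text
clock: 11.87
tool_pos: [0.5782, -0.0042, 0.0722]
tool_rot: [-0.27, 0.657, 0.649, 0.272]
ft_force: [0.0, -0.3, -0.9]
width: 0.0442
gripper_force: 62.6
```

>>> {"method": "carry_out", "body": {"moves": "-1.4 0 1.4 0 0 0 1;-1.4 0 1.4 0 0 0 1;0 0 0 0 0 0 1;0 0 0 0 0 0 1"}}

```text
clock: 12.2
tool_pos: [0.5788, -0.005, 0.069]
tool_rot: [-0.269, 0.657, 0.65, 0.272]
ft_force: [0.9, 0.1, -1.0]
width: 0.0444
gripper_force: 62.6
```

```bash
python3 - <<'E' 2>/dev/null
from h import *
to([582,-0.6,67],pose(-.6,45))
im,d=snap("top",5); P=cloud("top",d)
for v in range(188,208,6): print(v,(P[v,304:345:3,1]*1e3).round(0),(P[v,304:345:3,2]*1e3).round(0))
E
```

```text
t 12.2 tcp [578.8  -5.   69. ] toolM [[0.007, 1.0, 0.008], [0.707, -0.011, 0.707], [0.707, 0.001, -0.707]] q [-0.49  0.6  -0.11  1.29  0.68  0.94] F [ 0.9  0.1 -1. ] w 44.4
 shift(tool) [1.7 3.1 4.6] turn [0.06 0.03 0.01]
188 [ 35.  26.  17.   8.  -1.  -9. -18. -27. -33. -42. -50. -66. -76. -72.] [ 49.  49.  45.  49.  50.  52.  49.  47. 116. 110. 106.  -0.  -1. 155.]
194 [ 35.  26.  17.   8.  -0.  -8. -16. -24. -32. -40. -48. -55. -63. -71.] [ 48.  49.  46.  48.  48.  86.  98. 110. 117. 131. 139. 148. 159. 154.]
200 [ 35.  26.  18.  10.   2.  -7. -15. -24. -37. -46. -48. -56. -63. -68.] [ 24. 124. 123. 125. 125. 123. 124. 123.  24.  15. 131. 139. 147. 186.]
206 [ 35.  27.  18.  10.   2.  -7. -15. -23. -36. -46. -48. -55. -62. -71.] [ 24. 122. 124. 123. 122. 120. 124. 125.  23.  17. 128. 148. 157. 152.]
```

>>> {"method": "carry_out", "body": {"moves": "-0.7 0 0.7 0 0 0 1;-0.7 0 0.7 0 0 0 1;0 0 0 0 0 0 1;0 0 0 0 0 0 1"}}

```text
clock: 12.78
tool_pos: [0.5789, -0.0051, 0.0677]
tool_rot: [-0.269, 0.657, 0.649, 0.273]
ft_force: [-2.9, -1.0, 10.4]
width: 0.0443
gripper_force: 63.9
```

>>> {"method": "carry_out", "body": {"moves": "-0.7 0 0.7 0 0 0 1;0 0 0 0 0 0 1;0 0 0 0 0 0 1"}}

```text
clock: 13.03
tool_pos: [0.5789, -0.005, 0.0676]
tool_rot: [-0.269, 0.657, 0.649, 0.273]
ft_force: [-6.1, -2.6, 18.6]
width: 0.0444
gripper_force: 64.7
```

>>> {"method": "carry_out", "body": {"moves": "-0.7 0 0.7 0 0 0 1;0 0 0 0 0 0 1;0 0 0 0 0 0 1"}}

```text
clock: 13.28
tool_pos: [0.579, -0.005, 0.0676]
tool_rot: [-0.269, 0.657, 0.649, 0.274]
ft_force: [-7.8, -4.6, 27.6]
width: 0.0441
gripper_force: 65.4
```

>>> {"method": "carry_out", "body": {"moves": "0.7 0 -0.7 0 0 0 1;0.7 0 -0.7 0 0 0 1;0.7 0.5 0.7 0 0 0 1;0.7 0.5 0.7 0 0 0 1;0.7 0.5 0.7 0 0 0 1;0 0 0 0 0 0 1;0 0 0 0 0 0 1"}}

```text
clock: 13.87
tool_pos: [0.5798, -0.0039, 0.0677]
tool_rot: [-0.268, 0.658, 0.649, 0.271]
ft_force: [-10.5, -16.9, 17.2]
width: 0.044
gripper_force: 65.5
```

>>> {"method": "carry_out", "body": {"moves": "0.7 0.5 0.7 0 0 0 1;0 0 0 0 0 0 1;0 0 0 0 0 0 1"}}

```text
clock: 14.12
tool_pos: [0.5799, -0.0038, 0.0677]
tool_rot: [-0.268, 0.658, 0.649, 0.271]
ft_force: [-15.1, -23.4, 21.5]
width: 0.0442
gripper_force: 66.4
```

>>> {"method": "carry_out", "body": {"moves": "0.7 0.5 0.7 0 0 0 1;0 0 0 0 0 0 1;0 0 0 0 0 0 1"}}

```text
clock: 14.37
tool_pos: [0.58, -0.0037, 0.0677]
tool_rot: [-0.268, 0.659, 0.649, 0.27]
ft_force: [-21.0, -30.8, 24.4]
width: 0.0439
gripper_force: 67.4
```

>>> {"method": "carry_out", "body": {"moves": "0.7 0 0.7 0 0 0 1;0 0 0 0 0 0 1;0 0 0 0 0 0 1"}}

```text
clock: 14.62
tool_pos: [0.58, -0.0036, 0.0678]
tool_rot: [-0.267, 0.659, 0.649, 0.27]
ft_force: [-23.6, -37.0, 27.6]
width: 0.0444
gripper_force: 68.0
```

>>> {"method": "carry_out", "body": {"moves": "-0.5 -1.5 -2 0 0 0 1;0 -1 -1 0 0 0 1;0 0 0 0 0 0 1;0 0 0 0 0 0 0.3;0 0 0 0 0 0 0;0 0 0 0 0 0 -1;0 0 0 0 0 0 -1;0 0 0 0 0 0 -1;0 0 0 0 0 0 -1;0 0 0 0 0 0 -1"}}

```text
clock: 15.45
tool_pos: [0.5787, -0.0014, 0.068]
tool_rot: [-0.269, 0.657, 0.65, 0.272]
ft_force: [-0.2, 0.3, -1.3]
width: 0.0855
gripper_force: 0.0
```

>>> {"method": "carry_out", "body": {"moves": "0 0 -15 0 0 0 -1;0 0 -25 0 0 0 -1;0 0 -30 0 0 0 -1;0 0 -30 0 0 0 -1;0 0 -30 0 0 0 -1;0 0 -30 0 0 0 -1;0 0 0 0 0 0 -1"}}

```text
clock: 16.03
tool_pos: [0.5784, -0.1184, 0.1843]
tool_rot: [-0.266, 0.658, 0.65, 0.273]
ft_force: [1.2, -0.2, 0.6]
width: 0.0854
gripper_force: 0.0
```

```bash
cat >> h.py <<'E'
def blk(P):
    m=np.zeros(P.shape[:2],bool); m[170:225,295:345]=1; m&=(P[...,2]>.115)&(P[...,2]<.129)
    q=P[m]; A=np.c_[q[:,:2],np.ones(len(q))]; c=np.linalg.lstsq(A,q[:,2],rcond=None)[0]
    print("blk",m.sum(),rect(P,m),"z",np.median(q[:,2]).round(4),"slope",np.degrees(c[:2]).round(2))
    f=np.zeros(P.shape[:2],bool); f[180:202,295:340]=1; f&=(P[...,2]>.042)&(P[...,2]<.054); f&=P[...,0]>.61
    print("fix",f.sum(),rect(P,f))
    s=np.zeros(P.shape[:2],bool); s[185:210,290:312]=1; s&=(P[...,2]>.047)&(P[...,2]<.056)&(P[...,0]<.603)&(P[...,0]>.57); print("stop",s.sum(),s.any() and rect(P,s))
    k=np.zeros(P.shape[:2],bool); k[230:275,300:335]=1; k&=(P[...,2]>.083)&(P[...,2]<.097); print("knob",k.sum(),k.any() and rect(P,k))
E
python3 - <<'E' 2>/dev/null
from h import *
im,d=snap("top",6); P=cloud("top",d); blk(P); cv2.imwrite("pics/t4.png",im)
a=cv2.resize(im[150:270,270:370],None,fx=5,fy=5,interpolation=cv2.INTER_CUBIC); cv2.imwrite("pics/c4.png",a)
to([478,4,200],pose(-.6,0))
E
```

```text
blk 352 (array([582.3,   5.7]), array([58.4, 42.7]), 89.3) z 0.1222 slope [-0.3   0.08]
fix 328 (array([626.5,   0.8]), array([97.7, 33.5]), 89.6)
stop 33 (array([585.8,  42.6]), array([ 8.8, 24. ]), 89.5)
knob 46 (array([446.4,   3.5]), array([19.8, 17.8]), 44.1)
t 16.33 tcp [ 577.1 -113.6  180.4] toolM [[0.008, 1.0, 0.006], [0.706, -0.01, 0.708], [0.708, -0.002, -0.706]] q [-0.64  0.6   0.18  1.69  0.61  0.77] F [0.3 0.6 0.3] w 85.5
 shift(tool) [  96.1 -100.4   68.8] turn [-9.000e-02 -4.505e+01 -2.000e-02]
```

View pics/c4.png

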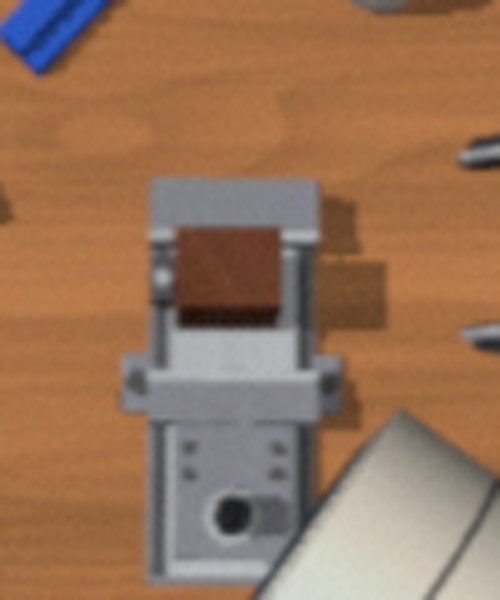

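>>> {"method": "carry_out", "body": {"moves": "0 0 0 0 -6.44 0 -1;0 0 0 0 -6.44 0 -1;0 0 0 0 -6.44 0 -1;0 0 0 0 -6.44 0 -1;0 0 0 0 -6.44 0 -1;0 0 0 0 -6.44 0 -1;0 0 0 0 -6.44 0 -1;0 0 -20 0 0 0 -1;0 0 0 0 0 0 -1"}}

```text
clock: 17.08
tool_pos: [0.5779, -0.1122, 0.2039]
tool_rot: [0.002, 0.71, 0.705, 0.0]
ft_force: [-0.2, -0.4, 0.4]
width: 0.085
gripper_force: 0.0
```

>>> {"method": "carry_out", "body": {"moves": "23.3 -26.9 0 0 0 0 -1;23.3 -26.9 0 0 0 0 -1;23.3 -26.9 0 0 0 0 -1;23.3 -26.9 0 0 0 0 -1;23.3 -26.9 0 0 0 0 -1;0 0 0 0 0 0 -1;0 0 0 0 0 0 -1"}}

```text
clock: 17.67
tool_pos: [0.443, 0.0045, 0.201]
tool_rot: [0.0, 0.71, 0.704, -0.0]
ft_force: [1.1, -0.5, 0.5]
width: 0.0851
gripper_force: 0.0
```

```bash
python3 -c "
from h import *
to([444,4.5,62],pose(-.6))"
```

```text
t 17.67 tcp [443.    4.5 201. ] toolM [[0.009, 1.0, 0.0], [1.0, -0.009, -0.001], [-0.001, 0.0, -1.0]] q [-0.18  0.09 -0.27  1.21 -0.    1.4 ] F [ 1.1 -0.5  0.5] w 85.1
 shift(tool) [1.00e-01 1.00e+00 1.39e+02] turn [0.01 0.05 0.08]
```

>>> {"method": "carry_out", "body": {"moves": "0 0.5 27.8 0 0 0 -1;0 0.5 27.8 0 0 0 -1;0 0 27.8 0 0 0 -1;0 0 27.8 0 0 0 -1;0 0 27.8 0 0 0 -1;0 0 0 0 0 0 1;0 0 0 0 0 0 1;0 0 0 0 0 0 1;0 0 0 0 0 0 1;0 0 0 0 0 0 1"}}

```text
clock: 18.5
tool_pos: [0.4462, 0.0028, 0.0634]
tool_rot: [0.001, 0.711, 0.703, 0.0]
ft_force: [-12.5, 0.3, 10.1]
width: 0.0259
gripper_force: 6.9
```

>>> {"method": "carry_out", "body": {"moves": "0 0 0 0 0 0 1;0 0 0 0 0 0 1;0 0 0 0 0 0 1;0 3 0 0 0 0 1;0 4 0 0 0 0 1;0 4 0 0 0 0 1;0 4 0 0 0 0 1;0 4 0 0 0 0 1;0 3 0 0 0 0 1;0 0 0 0 0 0 1"}}

```text
clock: 19.33
tool_pos: [0.4681, 0.0023, 0.0635]
tool_rot: [0.002, 0.711, 0.703, -0.0]
ft_force: [-2.5, -1.1, 7.7]
width: 0.0201
gripper_force: 58.5
```

>>> {"method": "carry_out", "body": {"moves": "0 2 0 0 0 0 1;0 2 0 0 0 0 1;0 1 0 0 0 0 1;0 1 0 0 0 0 1;0 1 0 0 0 0 1;0 1 0 0 0 0 1;0 0 0 0 0 0 1;0 0 0 0 0 0 1"}}

```text
clock: 20.0
tool_pos: [0.4753, 0.0022, 0.0635]
tool_rot: [0.001, 0.711, 0.703, -0.001]
ft_force: [-5.6, -2.7, 9.6]
width: 0.0201
gripper_force: 58.8
```

>>> {"method": "carry_out", "body": {"moves": "0 1 0 0 0 0 1;0 0 0 0 0 0 1;0 1 0 0 0 0 1;0 0 0 0 0 0 1;0 0 0 0 0 0 1"}}

```text
clock: 20.42
tool_pos: [0.4755, 0.0022, 0.0635]
tool_rot: [0.0, 0.711, 0.703, -0.002]
ft_force: [-13.2, -2.9, 17.0]
width: 0.0202
gripper_force: 59.6
```

>>> {"method": "carry_out", "body": {"moves": "0 1 0 0 0 0 1;0 0 0 0 0 0 1;0 1 0 0 0 0 1;0 0 0 0 0 0 1;0 0 0 0 0 0 1"}}

```text
clock: 20.83
tool_pos: [0.4755, 0.0022, 0.0634]
tool_rot: [-0.001, 0.711, 0.703, -0.003]
ft_force: [-22.9, -4.4, 24.6]
width: 0.0202
gripper_force: 60.6
```

```bash
python3 - <<'E' 2>/dev/null
from h import *
im,d=snap("top",6); P=cloud("top",d); blk(P)
to([0,0,0])
E
```

```text
blk 216 (array([590.8,   4.2]), array([55.7, 31.5]), 88.9) z 0.1225 slope [-0.16  0.25]
fix 309 (array([626.5,   0.9]), array([97.6, 33.4]), 89.4)
stop 0 False
knob 0 False
t 21.13 tcp [475.5   2.2  63.4] toolM [[0.012, 1.0, -0.005], [1.0, -0.012, -0.004], [-0.004, -0.005, -1.0]] q [-0.17  0.25 -0.45  0.88 -0.    1.41] F [-23.   -3.7  24.5] w 20.3
 shift(tool) [  -7.5 -475.1   66. ] turn [0. 0. 0.]
```

>>> {"method": "carry_out", "body": {"moves": "0 1 0 0 0 0 1;0 0 0 0 0 0 1;0 -2 -1 0 0 0 1;0 -1 -1 0 0 0 1;0 0 0 0 0 0 1;0 0 0 0 0 0 -1;0 0 0 0 0 0 -1;0 0 0 0 0 0 -1;0 0 0 0 0 0 -1;0 0 0 0 0 0 -1"}}

```text
clock: 21.97
tool_pos: [0.4777, 0.0027, 0.0645]
tool_rot: [0.001, 0.711, 0.703, -0.0]
ft_force: [-0.1, 0.4, 0.0]
width: 0.0792
gripper_force: 0.0
```

>>> {"method": "carry_out", "body": {"moves": "0 0 -30 0 0 0 -1;0 0 -40 0 0 0 -1;0 0 -40 0 0 0 -1;0 0 -30 0 0 0 -1;30 -10 0 0 0 0 -1;40 -10 0 0 0 0 -1;40 -10 0 0 0 0 -1;40 -10 0 0 0 0 -1;30 0 0 0 0 0 -1;0 0 0 0 0 0 -1"}}

```text
clock: 22.8
tool_pos: [0.4386, 0.1876, 0.2042]
tool_rot: [0.0, 0.71, 0.705, 0.0]
ft_force: [-0.7, 0.2, -0.4]
width: 0.0853
gripper_force: 0.0
```

```bash
cat >> h.py <<'E'
def comps(P,im,z0,z1):
    hsv=cv2.cvtColor(im,cv2.COLOR_BGR2HSV)
    m=(P[...,2]>z0)&(P[...,2]<z1)&(hsv[...,0]<14)&(hsv[...,1]>90)&(hsv[...,2]<150)
    m[:100]=0;m[310:]=0;m[:,70:70]=0;m[:,500:]=0
    n,l,s,c=cv2.connectedComponentsWithStats(m.astype(np.uint8))
    for i in range(1,n):
        if s[i,4]>40: print(c[i].round(),s[i,4],*rect(P,l==i),"z",np.median(P[l==i][:,2]).round(4))
E
python3 - <<'E' 2>/dev/null
from h import *
im,d=snap("top",6); P=cloud("top",d); blk(P); comps(P,im,.006,.036); print(); comps(P,im,.02,.036)
to([0,0,0]); cv2.imwrite("pics/t5.png",im)
E
```

```text
blk 342 (array([585. ,   5.6]), array([58.4, 42.7]), 89.3) z 0.1224 slope [-0.06 -0.3 ]
fix 309 (array([626.6,   0.8]), array([97.8, 33.7]), 89.6)
stop 29 (array([585.8,  42.6]), array([ 8.8, 23.7]), 89.5)
knob 47 (array([479.2,   3.8]), array([19.7, 19.9]), 89.4)
[200. 127.] 84 [840.3 352.9] [  7.1 118.5] 86.4 z 0.0204
[257. 185.] 260 [655.  177.5] [69.3 32.4] 26.3 z 0.0272
[220. 189.] 288 [641.3 289. ] [33.6 69.8] 79.5 z 0.0281
[171. 274.] 92 [393.2 420.6] [13.2 56. ] 82.1 z 0.0306

[259. 183.] 152 [658.2 171.5] [68.9 18.8] 26.3 z 0.0286
[219. 189.] 263 [641.4 289. ] [33.6 69.7] 79.5 z 0.0283
[171. 274.] 92 [393.2 420.6] [13.2 56. ] 82.1 z 0.0306
t 23.1 tcp [439.5 182.3 203.8] toolM [[0.013, 1.0, -0.0], [1.0, -0.013, -0.002], [-0.002, -0.0, -1.0]] q [ 0.22  0.14 -0.2   1.23 -0.    1.8 ] F [ 0.2 -0.4 -0.2] w 86.0
 shift(tool) [-187.6 -437.2  204.1] turn [0. 0. 0.]
```

>>> {"method": "carry_out", "body": {"moves": "0 0 0 0 0 -6.7 -1;0 0 0 0 0 -6.7 -1;0 0 0 0 0 -6.7 -1;0 0 0 0 0 -6.7 -1;0 0 0 0 0 -6.7 -1;0 0 0 0 0 -6.7 -1;0 0 0 0 0 -6.7 -1;0 0 0 0 0 -6.7 -1;0 0 0 0 0 -6.7 -1;0 0 0 0 0 -6.7 -1"}}

```text
clock: 23.93
tool_pos: [0.4396, 0.1821, 0.2038]
tool_rot: [0.0, 0.203, 0.979, -0.001]
ft_force: [0.3, -0.1, -0.9]
width: 0.0853
gripper_force: 0.0
```

>>> {"method": "carry_out", "body": {"moves": "0 0 0 0 0 -6.7 -1;0 0 0 0 0 -6.6 -1;-29.4 23.5 0 0 0 0 -1;-29.4 23.5 0 0 0 0 -1;-29.4 23.5 0 0 0 0 -1;-29.4 23.5 0 0 0 0 -1;-29.4 23.5 0 0 0 0 -1;-29.4 23.5 0 0 0 0 -1;0 0 30 0 0 0 -1;0 0 30 0 0 0 -1"}}

```text
clock: 24.77
tool_pos: [0.6425, 0.2901, 0.1436]
tool_rot: [0.002, 0.091, 0.996, 0.0]
ft_force: [-0.7, 0.2, -1.0]
width: 0.0852
gripper_force: 0.0
```

```bash
python3 - <<'E' 2>/dev/null
from h import *
to([638.5,289,4],pose(79.5))
im,d=snap("top",3); P=cloud("top",d); comps(P,im,.006,.036)
E
```

```text
t 24.77 tcp [642.5 290.1 143.6] toolM [[-0.983, 0.181, 0.005], [0.181, 0.983, -0.0], [-0.005, 0.001, -1.0]] q [ 0.31  0.55  0.27  1.28 -0.    0.49] F [-0.7  0.2 -1. ] w 85.2
 shift(tool) [  4.4  -1.9 139.6] turn [0.05 0.28 0.06]
[200. 126.] 83 [840.4 353.1] [  4.8 115.4] 88.0 z 0.0218
[257. 185.] 267 [654.3 178. ] [69.8 33.8] 26.2 z 0.0263
[219. 193.] 181 [630.  291.1] [34.1 46.9] 80.0 z 0.028
```

>>> {"method": "carry_out", "body": {"moves": "2 -1 34.5 0 0 0 -1;0 0 34.5 0 0 0 -1;0 0 34.5 0 0 0 -1;0 0 34.5 0 0 0 -1;0 0 0 0 0 0 -1;0 0 0 0 0 0 1;0 0 0 0 0 0 1;0 0 0 0 0 0 1;0 0 0 0 0 0 1;0 0 0 0 0 0 1"}}

```text
clock: 25.75
tool_pos: [0.6373, 0.2898, 0.0085]
tool_rot: [0.002, 0.09, 0.996, 0.0]
ft_force: [-1.1, -1.3, 7.3]
width: 0.0329
gripper_force: 60.6
```

>>> {"method": "carry_out", "body": {"moves": "0 0 0 0 0 0 1;0 0 0 0 0 0 1;0 0 0 0 0 0 1;0 0 -20 0 0 0 1;0 0 -35 0 0 0 1;0 0 -40 0 0 0 1;0 0 -40 0 0 0 1;0 0 -40 0 0 0 1;0 0 -25 0 0 0 1;0 0 0 0 0 0 1"}}

```text
clock: 26.58
tool_pos: [0.6377, 0.2904, 0.214]
tool_rot: [0.005, 0.09, 0.996, 0.001]
ft_force: [0.1, 0.2, 0.2]
width: 0.0327
gripper_force: 59.7
```

```bash
python3 - <<'E' 2>/dev/null
from h import *
to([437,-343,205],pose(79.5))
E
```

```text
t 26.58 tcp [637.7 290.4 214. ] toolM [[-0.984, 0.179, 0.011], [0.179, 0.984, 0.002], [-0.01, 0.004, -1.0]] q [ 0.31  0.52  0.39  1.43 -0.    0.49] F [0.1 0.2 0.2] w 32.7
 shift(tool) [  83.9 -659.1    5.6] turn [0.22 0.59 0.17]
```

>>> {"method": "carry_out", "body": {"moves": "4.7 -36.6 0 0 0 0 1;4.7 -36.6 0 0 0 0 1;4.7 -36.6 0 0 0 0 1;4.7 -36.6 0 0 0 0 1;4.7 -36.6 0 0 0 0 1;4.7 -36.6 0 0 0 0 1;4.7 -36.6 0 0 0 0 1;4.7 -36.6 0 0 0 0 1;4.7 -36.6 0 0 0 0 1;4.7 -36.6 0 0 0 0 1"}}

```text
clock: 27.42
tool_pos: [0.5231, -0.0633, 0.2069]
tool_rot: [0.001, 0.09, 0.996, -0.001]
ft_force: [1.2, -0.1, -0.3]
width: 0.0327
gripper_force: 59.8
```

>>> {"method": "carry_out", "body": {"moves": "4.7 -36.6 0 0 0 0 1;4.7 -36.6 0 0 0 0 1;4.7 -36.6 0 0 0 0 1;4.7 -36.6 0 0 0 0 1;4.7 -36.6 0 0 0 0 1;4.7 -36.6 0 0 0 0 1;4.7 -36.6 0 0 0 0 1;4.7 -36.6 0 0 0 0 1;0 0 0 0 0 0 1;0 0 0 0 0 0 1"}}

```text
clock: 28.25
tool_pos: [0.4336, -0.3448, 0.2066]
tool_rot: [0.0, 0.092, 0.996, -0.001]
ft_force: [-1.1, 0.7, -0.9]
width: 0.033
gripper_force: 59.8
```

```bash
python3 - <<'E' 2>/dev/null
from h import *
to([437,-343,70],pose(79.5))
E
```

```text
t 28.25 tcp [ 433.6 -344.8  206.6] toolM [[-0.983, 0.183, 0.0], [0.183, 0.983, -0.002], [-0.0, -0.002, -1.0]] q [-0.82  0.27 -0.02  1.28 -0.   -0.64] F [-1.1  0.7 -0.9] w 33.0
 shift(tool) [ -2.9   2.6 136.6] turn [-0.09  0.02 -0.03]
```

>>> {"method": "carry_out", "body": {"moves": "0 0 34 0 0 0 1;0 0 34 0 0 0 1;0 0 34 0 0 0 1;0 0 34 0 0 0 1;0 0 0 0 0 0 1;0 0 0 0 0 0 -1;0 0 0 0 0 0 -1;0 0 0 0 0 0 -1;0 0 0 0 0 0 -1;0 0 -30 0 0 0 -1"}}

```text
clock: 29.08
tool_pos: [0.4333, -0.3419, 0.0982]
tool_rot: [-0.002, 0.09, 0.996, 0.001]
ft_force: [-0.5, -0.1, -0.4]
width: 0.0854
gripper_force: 0.0
```

>>> {"method": "carry_out", "body": {"moves": "0 0 -35 0 0 0 -1;0 0 -35 0 0 0 -1;0 0 -36 0 0 0 -1;-7.8 36.7 0 0 0 0 -1;-7.8 36.7 0 0 0 0 -1;-7.8 36.7 0 0 0 0 -1;-7.8 36.7 0 0 0 0 -1;-7.8 36.7 0 0 0 0 -1;-7.8 36.7 0 0 0 0 -1;-7.8 36.7 0 0 0 0 -1"}}

```text
clock: 29.92
tool_pos: [0.5349, -0.0985, 0.2079]
tool_rot: [0.001, 0.09, 0.996, -0.001]
ft_force: [1.2, -0.2, -0.3]
width: 0.0855
gripper_force: 0.0
```

>>> {"method": "carry_out", "body": {"moves": "-7.8 36.7 0 0 0 0 -1;-7.8 36.7 0 0 0 0 -1;-7.8 36.7 0 0 0 0 -1;-7.8 36.7 0 0 0 0 -1;-7.8 36.7 0 0 0 0 -1;-7.8 36.7 0 0 0 0 -1;-7.8 36.7 0 0 0 0 -1;-7.8 36.7 0 0 0 0 -1;0 0 0 0 0 -6.13 -1;0 0 0 0 0 -6.13 -1"}}

```text
clock: 30.75
tool_pos: [0.6488, 0.1799, 0.2065]
tool_rot: [0.001, -0.021, 1.0, -0.001]
ft_force: [-0.5, -0.9, -0.4]
width: 0.0857
gripper_force: 0.0
```

>>> {"method": "carry_out", "body": {"moves": "0 0 0 0 0 -6.13 -1;0 0 0 0 0 -6.13 -1;0 0 0 0 0 -6.13 -1;0 0 0 0 0 -6.13 -1;0 0 0 0 0 0 -1"}}

```text
clock: 31.17
tool_pos: [0.6486, 0.1774, 0.2073]
tool_rot: [0.001, -0.231, 0.973, -0.001]
ft_force: [-1.0, -0.5, 0.5]
width: 0.0853
gripper_force: 0.0
```

```bash
python3 - <<'E' 2>/dev/null
from h import *
to([652,178,8],pose(116.3))
im,d=snap("top",3); P=cloud("top",d); comps(P,im,.006,.036); cv2.imwrite("pics/t6.png",im); blk(P)
E
```

```text
t 31.17 tcp [648.6 177.4 207.3] toolM [[-0.893, -0.45, 0.002], [-0.45, 0.893, -0.001], [-0.001, -0.002, -1.0]] q [ 0.14  0.48  0.3   1.39 -0.   -0.32] F [-1.  -0.5  0.5] w 85.3
 shift(tool) [ -3.   -0.6 199.3] turn [-0.12  0.07  0.41]
[261. 185.] 77 [660.5 164.8] [69.1 13.2] 18.4 z 0.0285
[180. 246.] 145 [466.1 396.8] [30.8 56.9] 79.8 z 0.0302
[432. 254.] 283 [ 438.5 -343.3] [43.6 68.8] 79.9 z 0.0326
[171. 274.] 93 [393.4 420.6] [13.4 59.2] 81.7 z 0.0303
blk 342 (array([585.2,   5.6]), array([58.3, 43.4]), 89.1) z 0.1224 slope [-0.22  0.5 ]
fix 306 (array([626.8,   0.8]), array([33.4, 98.1]), 0.1)
stop 33 (array([586.1,  42.6]), array([ 8.9, 24.3]), 89.5)
knob 46 (array([478.5,   2.8]), array([19. , 20.1]), 26.0)
```

View pics/t6.png

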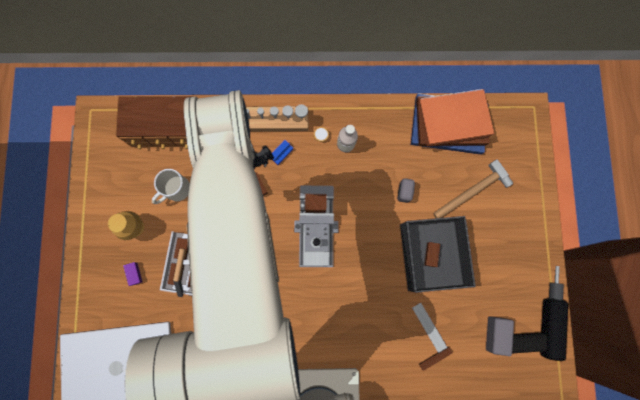

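>>> {"method": "carry_out", "body": {"moves": "-3 0 40 0 0 0 -1;0 0 40 0 0 0 -1;0 0 40 0 0 0 -1;0 0 40 0 0 0 -1;0 0 39 0 0 0 -1;0 0 0 0 0 0 -1;0 0 0 0 0 0 1;0 0 0 0 0 0 1;0 0 0 0 0 0 1;0 0 0 0 0 0 1"}}

```text
clock: 32.15
tool_pos: [0.6527, 0.1786, 0.0097]
tool_rot: [0.002, -0.228, 0.974, -0.001]
ft_force: [0.3, -2.6, 1.4]
width: 0.0387
gripper_force: 0.5
```

>>> {"method": "carry_out", "body": {"moves": "0 0 0 0 0 0 1;0 0 0 0 0 0 1;0 0 0 0 0 0 1;0 0 0 0 0 0 1;0 0 -20 0 0 0 1;0 0 -40 0 0 0 1;0 0 -40 0 0 0 1;0 0 -40 0 0 0 1;0 0 -40 0 0 0 1;0 0 -20 0 0 0 1"}}

```text
clock: 32.98
tool_pos: [0.652, 0.1789, 0.2141]
tool_rot: [0.004, -0.229, 0.974, -0.001]
ft_force: [0.7, -0.3, 0.5]
width: 0.0322
gripper_force: 60.0
```

```bash
python3 - <<'E' 2>/dev/null
from h import *
to([437,-343,205],pose(116.3))
E
```

```text
t 32.98 tcp [652.  178.9 214.1] toolM [[-0.895, -0.445, 0.008], [-0.445, 0.895, -0.0], [-0.007, -0.004, -1.0]] q [ 0.14  0.48  0.32  1.4  -0.   -0.32] F [ 0.7 -0.3  0.5] w 32.2
 shift(tool) [ 424.9 -371.6    7.5] turn [-0.23  0.41  0.13]
```

>>> {"method": "carry_out", "body": {"moves": "28.3 -24.8 0 0 0 0 1;28.3 -24.8 0 0 0 0 1;28.3 -24.8 0 0 0 0 1;28.3 -24.8 0 0 0 0 1;28.3 -24.8 0 0 0 0 1;28.3 -24.8 0 0 0 0 1;28.3 -24.8 0 0 0 0 1;28.3 -24.8 0 0 0 0 1;28.3 -24.8 0 0 0 0 1;28.3 -24.8 0 0 0 0 1"}}

```text
clock: 33.82
tool_pos: [0.5073, -0.1708, 0.209]
tool_rot: [0.001, -0.229, 0.974, -0.002]
ft_force: [1.2, 0.4, 0.0]
width: 0.032
gripper_force: 60.0
```

>>> {"method": "carry_out", "body": {"moves": "28.3 -24.8 0 0 0 0 1;28.3 -24.8 0 0 0 0 1;28.3 -24.8 0 0 0 0 1;28.3 -24.8 0 0 0 0 1;28.3 -24.8 0 0 0 0 1;0 0 0 0 0 7.16 1;0 0 0 0 0 7.16 1;0 0 0 0 0 7.16 1;0 0 0 0 0 7.16 1;0 0 0 0 0 7.16 1"}}

```text
clock: 34.65
tool_pos: [0.4366, -0.3436, 0.209]
tool_rot: [0.001, 0.085, 0.996, -0.001]
ft_force: [-0.1, 0.5, -0.3]
width: 0.0323
gripper_force: 60.0
```

>>> {"method": "carry_out", "body": {"moves": "0 0 35 0 0 0 1;0 0 35 0 0 0 1;0 0 35 0 0 0 1;0 0 35 0 0 0 1;0 0 0 0 0 0 1;0 0 0 0 0 0 -1;0 0 0 0 0 0 -1;0 0 0 0 0 0 -1;0 0 0 0 0 0 -1;0 0 -30 0 0 0 -1"}}

```text
clock: 35.48
tool_pos: [0.4353, -0.3423, 0.0952]
tool_rot: [-0.002, 0.082, 0.997, 0.001]
ft_force: [-0.3, -1.1, -0.4]
width: 0.0855
gripper_force: 0.0
```

>>> {"method": "carry_out", "body": {"moves": "0 0 -40 0 0 0 -1;0 0 -40 0 0 0 -1;0 0 -30 0 0 0 -1;0 35 0 0 0 0 -1;0 35 0 0 0 0 -1;0 35 0 0 0 0 -1;0 35 0 0 0 0 -1;0 35 0 0 0 0 -1;0 35 0 0 0 0 -1;0 0 0 0 0 0 -1"}}

```text
clock: 36.32
tool_pos: [0.4711, -0.1314, 0.2092]
tool_rot: [0.001, 0.08, 0.997, -0.001]
ft_force: [0.0, -0.6, 0.4]
width: 0.0854
gripper_force: 0.0
```

```bash
python3 - <<'E' 2>/dev/null
from h import *
im,d=snap("top",6); P=cloud("top",d); comps(P,im,.006,.075); cv2.imwrite("pics/t7.png",im); blk(P)
m=np.zeros(d.shape,bool); m[235:300,165:205]=1; m&=(P[...,2]>.106)&(P[...,2]<.127); print("handle",rect(P,m))
to([414.2,378.8,250],pose(80.5))
E
```

```text
[447. 136.] 530 [ 792.4 -392. ] [248.9 119.7] 60.6 z 0.0592
[197. 128.] 231 [835.8 355.2] [ 33.2 125.1] 73.5 z 0.0434
[171. 143.] 90 [781.6 434.2] [ 4.3 62.1] 0.0 z 0.047
[143. 143.] 102 [781.5 523.6] [97.2  4.8] 89.2 z 0.043
[181. 246.] 164 [466.3 396.9] [30.9 56.8] 81.0 z 0.0302
[200. 253.] 215 [452.6 340.2] [29.7 56.9] 79.4 z 0.0303
[436. 256.] 275 [ 435.5 -349.3] [51.  68.8] 80.9 z 0.06
[171. 274.] 92 [392.6 421.1] [13.8 57.3] 82.4 z 0.0303
[195. 277.] 223 [382.7 354. ] [29.6 57.3] 82.6 z 0.03
blk 342 (array([585.1,   5.6]), array([58.4, 42.6]), 89.3) z 0.1224 slope [-0.11  0.06]
fix 307 (array([626.7,   0.8]), array([97.7, 33.4]), 89.6)
stop 34 (array([586. ,  42.6]), array([ 8.8, 24.3]), 89.4)
knob 47 (array([479.1,   3.8]), array([19.7, 19.8]), 89.3)
handle (array([415.8, 379. ]), array([14.4, 93.5]), 80.0)
t 36.62 tcp [ 470.8 -137.2  207.6] toolM [[-0.986, 0.164, 0.0], [0.164, 0.986, -0.002], [-0.001, -0.002, -1.0]] q [-0.45  0.17 -0.16  1.24 -0.   -0.29] F [-0.9  0.1 -0.1] w 85.5
 shift(tool) [140.4 499.7 -43.4] turn [-0.11  0.05  0.06]
```

View pics/t7.png

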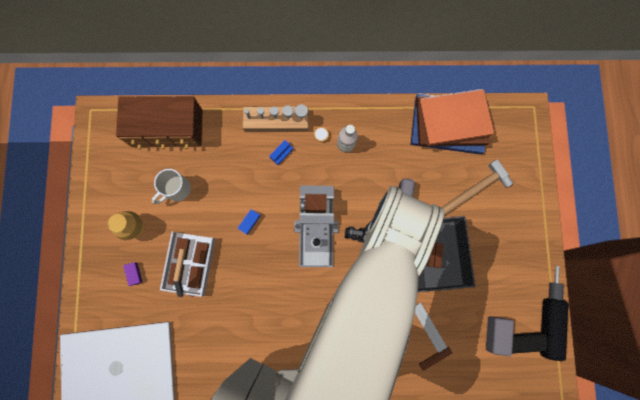

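>>> {"method": "carry_out", "body": {"moves": "9.6 35.7 0 0 0 0 -1;9.6 35.7 0 0 0 0 -1;9.6 35.7 0 0 0 0 -1;9.6 35.7 0 0 0 0 -1;9.6 35.7 0 0 0 0 -1;9.6 35.7 0 0 0 0 -1;9.6 35.7 0 0 0 0 -1;9.6 35.7 0 0 0 0 -1;9.6 35.7 0 0 0 0 -1;9.6 35.7 0 0 0 0 -1"}}

```text
clock: 37.45
tool_pos: [0.4343, 0.2325, 0.2068]
tool_rot: [0.0, 0.083, 0.997, -0.001]
ft_force: [2.0, 0.6, -0.3]
width: 0.0855
gripper_force: 0.0
```

>>> {"method": "carry_out", "body": {"moves": "9.6 35.7 0 0 0 0 -1;9.6 35.7 0 0 0 0 -1;9.6 35.7 0 0 0 0 -1;9.6 35.7 0 0 0 0 -1;0 0 0 0 -6.67 0 -1;0 0 0 0 -6.67 0 -1;0 0 0 0 -6.67 0 -1;0 0 0 0 0 0 -1;0 0 0 0 0 0 -1"}}

```text
clock: 38.2
tool_pos: [0.4187, 0.3785, 0.2065]
tool_rot: [0.172, 0.08, 0.982, -0.015]
ft_force: [0.8, 0.7, -0.9]
width: 0.086
gripper_force: 0.0
```

```bash
python3 - <<'E' 2>/dev/null
from h import *
to([420.6,377.8,87],pose(80.5,-20))
E
```

```text
t 38.2 tcp [418.7 378.5 206.5] toolM [[-0.928, 0.162, 0.336], [0.151, 0.987, -0.057], [-0.341, -0.002, -0.94]] q [ 0.73  0.17 -0.21  0.97 -0.27  0.86] F [ 0.8  0.7 -0.9] w 86.0
 shift(tool) [ 38.8  -0.2 113. ] turn [-0.04 -0.08  0.22]
```

>>> {"method": "carry_out", "body": {"moves": "9.7 0 28.2 0 0 0 -1;9.7 0 28.2 0 0 0 -1;9.7 0 28.2 0 0 0 -1;9.7 0 28.2 0 0 0 -1;0 0 0 0 0 0 -1;0 0 0 0 0 0 0.3;0 0 0 0 0 0 1;0 0 0 0 0 0 1;0 0 0 0 0 0 1;0 0 0 0 0 0 1"}}

```text
clock: 39.03
tool_pos: [0.4222, 0.3788, 0.0887]
tool_rot: [0.174, 0.08, 0.981, -0.014]
ft_force: [1.1, -0.1, 0.6]
width: 0.0254
gripper_force: 0.0
```

>>> {"method": "carry_out", "body": {"moves": "0 0 0 0 0 0 1;0 0 0 0 0 0 1;0 0 0 0 0 0 1;0 0 0 0 0 0 1"}}

```text
clock: 39.37
tool_pos: [0.4215, 0.378, 0.0876]
tool_rot: [0.173, 0.08, 0.981, -0.015]
ft_force: [-2.4, -4.3, 4.9]
width: 0.0131
gripper_force: 61.0
```

```bash
python3 - <<'E' 2>/dev/null
from h import *
to([420.6,377.8,87],pose(80.5,-20))
E
```

```text
t 39.37 tcp [421.5 378.   87.6] toolM [[-0.927, 0.163, 0.338], [0.152, 0.987, -0.058], [-0.343, -0.002, -0.939]] q [ 0.72  0.26 -0.42  0.66 -0.27  0.85] F [-2.4 -4.3  4.9] w 13.1
 shift(tool) [ 1.  -0.3  0.3] turn [-0.06  0.05  0.17]
```

>>> {"method": "carry_out", "body": {"moves": "-2 0 -5.5 0 0 0 1;-8 0 -21.8 0 0 0 1;-9.9 0 -27.2 0 0 0 1;-9.9 0 -27.2 0 0 0 1;-9.9 0 -27.2 0 0 0 1;-10 0 -27.2 0 0 0 1;0 0 0 0 0 0 1;-1.3 -8.9 0.5 0 0 0 1;-2.7 -17.8 1 0 0 0 1;-4 -26.7 1.6 0 0 0 1"}}

```text
clock: 40.2
tool_pos: [0.4207, 0.3244, 0.2298]
tool_rot: [0.172, 0.079, 0.982, -0.015]
ft_force: [-0.7, 0.1, -5.2]
width: 0.0131
gripper_force: 59.5
```

```bash
python3 - <<'E' 2>/dev/null
from h import *
to([421.5,-343,232],pose(80.5,-20))
im2,d2=ctrl.snapshot("scene"); cv2.imwrite("pics/c8.png",cv2.resize(im2[90:260,220:440],None,fx=3,fy=3,interpolation=cv2.INTER_CUBIC))
E
```

```text
t 40.2 tcp [420.7 324.4 229.8] toolM [[-0.928, 0.161, 0.335], [0.15, 0.987, -0.058], [-0.34, -0.003, -0.941]] q [ 0.64  0.09 -0.25  0.99 -0.25  0.77] F [-0.7  0.1 -5.2] w 13.1
 shift(tool) [-101.6 -658.6   36.6] turn [-0.09 -0.14  0.3 ]
```

View pics/c8.png

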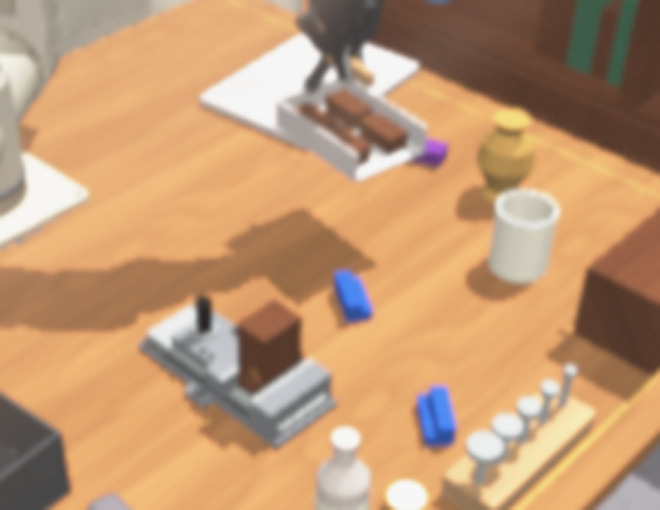

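>>> {"method": "carry_out", "body": {"moves": "-5.3 -34.7 1.9 0 0 0 1;-5.3 -34.7 1.9 0 0 0 1;-5.3 -34.7 1.9 0 0 0 1;-5.3 -34.7 1.9 0 0 0 1;-5.3 -34.7 1.9 0 0 0 1;-5.3 -34.7 1.9 0 0 0 1;-5.3 -34.7 1.9 0 0 0 1;-5.3 -34.7 1.9 0 0 0 1;-5.3 -34.7 1.9 0 0 0 1;-5.3 -34.7 1.9 0 0 0 1"}}

```text
clock: 41.08
tool_pos: [0.4188, -0.0284, 0.2312]
tool_rot: [0.172, 0.08, 0.982, -0.015]
ft_force: [1.6, 1.3, -4.6]
width: 0.0132
gripper_force: 59.8
```

>>> {"method": "carry_out", "body": {"moves": "-5.3 -34.7 1.9 0 0 0 1;-5.3 -34.7 1.9 0 0 0 1;-5.3 -34.7 1.9 0 0 0 1;-5.3 -34.7 1.9 0 0 0 1;-5.3 -34.7 1.9 0 0 0 1;-5.3 -34.7 1.9 0 0 0 1;-5.3 -34.7 1.9 0 0 0 1;-3.5 -22.7 1.3 0 0 0 1;-2 -13 0.7 0 0 0 1;0 0 0 0 0 0 1"}}

```text
clock: 41.92
tool_pos: [0.4191, -0.3114, 0.2315]
tool_rot: [0.172, 0.082, 0.982, -0.014]
ft_force: [-0.8, -0.5, -5.3]
width: 0.0132
gripper_force: 59.8
```

>>> {"method": "carry_out", "body": {"moves": "0 0 0 -2.4 0 -6.58 1;0 0 0 -2.4 0 -6.58 1;0 0 0 0 0 0 1;0 0 0 0 0 0 1"}}

```text
clock: 42.25
tool_pos: [0.4196, -0.3087, 0.2325]
tool_rot: [0.173, -0.038, 0.984, 0.007]
ft_force: [0.9, -0.5, -4.7]
width: 0.0132
gripper_force: 59.8
```

```bash
python3 - <<'E' 2>/dev/null
from h import *
to([421.5,-343,230],pose(94.4,-20))
E
```

```text
t 42.25 tcp [ 419.6 -308.7  232.5] toolM [[-0.937, -0.077, 0.34], [-0.072, 0.997, 0.027], [-0.341, 0.001, -0.94]] q [-0.97  0.06 -0.27  1.06  0.3  -1.02] F [ 0.9 -0.5 -4.7] w 13.2
 shift(tool) [  1.6 -34.3   2.1] turn [ 0.04 -0.07  0.01]
```

>>> {"method": "carry_out", "body": {"moves": "7.5 -17.2 5 0 0 0 1;7.5 -17.2 5 0 0 0 1;0 0 0 0 0 0 1;0 0 0 0 7 0 1;0 0 0 0 7 0 1;0 0 0 0 7 0 1;0 0 0 0 7 0 1;-12.9 0 -1.8 0 7 0 1;-12.6 0 -3.4 0 7 0 1;-12 0 -4.9 0 7 0 1"}}

```text
clock: 43.08
tool_pos: [0.4525, -0.3405, 0.2206]
tool_rot: [-0.251, -0.037, 0.967, -0.014]
ft_force: [0.2, -0.6, -4.3]
width: 0.0131
gripper_force: 60.0
```

>>> {"method": "carry_out", "body": {"moves": "-11.4 0 -6.3 0 7 0 1;-10.5 0 -7.6 0 7 0 1;0 0 0 0 0 0 1;0 0 0 0 0 0 1;0 0 0 0 0 0 1;0 0 0 0 0 0 1;0 0 0 0 0 0 1;0 0 0 0 0 0 1;0 0 0 0 0 0 1"}}

```text
clock: 43.83
tool_pos: [0.4595, -0.3366, 0.2018]
tool_rot: [-0.354, -0.04, 0.934, -0.023]
ft_force: [1.0, -0.0, -3.7]
width: 0.0129
gripper_force: 60.2
```

```bash
python3 - <<'E' 2>/dev/null
from h import *
to([475,-343,220],pose(94.4,43))
im2,d2=ctrl.snapshot("scene"); im,d=ctrl.snapshot("top")
a=cv2.resize(im2[170:300,130:290],(480,390),interpolation=cv2.INTER_CUBIC); b=cv2.resize(im[190:310,380:480],(320,390),interpolation=cv2.INTER_CUBIC)
cv2.imwrite("pics/c9.png",np.hstack([a,b]))
E
```

```text
t 43.83 tcp [ 459.5 -336.6  201.8] toolM [[-0.746, -0.091, -0.659], [-0.058, 0.996, -0.072], [0.663, -0.016, -0.748]] q [-0.56  0.72  0.49  1.95 -0.43 -0.51] F [ 1.  -0.  -3.7] w 12.9
 shift(tool) [  0.9  -8.1 -23.4] turn [-1.21  1.46  0.01]
```

View pics/c9.png

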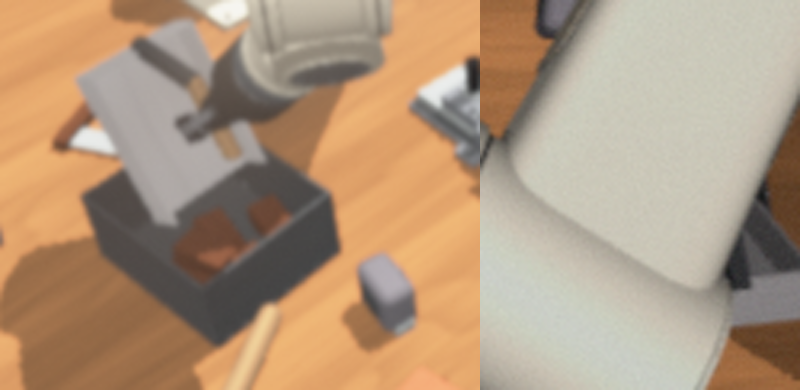

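>>> {"method": "carry_out", "body": {"moves": "13 0 -15 0 0 0 1;13 0 -15 0 0 0 1;13 0 -15 0 0 0 1;13 0 -15 0 -7 0 1;0 0 0 0 -7 0 1;0 0 0 0 -7 0 1;0 0 0 0 -7 0 1;0 0 0 0 -7 0 1;0 0 0 0 -7 0 1;0 0 0 0 0 0 1"}}

```text
clock: 44.77
tool_pos: [0.4372, -0.3305, 0.2591]
tool_rot: [0.021, -0.052, 0.998, -0.016]
ft_force: [-0.5, 0.3, -3.2]
width: 0.0133
gripper_force: 60.0
```

```bash
python3 - <<'E' 2>/dev/null
from h import *
to([470,-250,260],pose(80.3,-20))
E
```

```text
t 44.77 tcp [ 437.2 -330.5  259.1] toolM [[-0.994, -0.104, 0.044], [-0.105, 0.994, -0.029], [-0.04, -0.033, -0.999]] q [-0.81  0.21  0.03  1.34  0.01 -0.91] F [-0.5  0.3 -3.2] w 13.3
 shift(tool) [-41.1  76.6  -1.8] turn [  1.17 -17.32  15.81]
```

>>> {"method": "carry_out", "body": {"moves": "0 0 0 0.4 -5.77 5.27 1;0 0 0 0.4 -5.77 5.27 1;0 0 0 0.4 -5.77 5.27 1;0 0 0 0 0 0 1;0 0 0 0 0 0 1"}}

```text
clock: 45.18
tool_pos: [0.4389, -0.3311, 0.2568]
tool_rot: [0.155, 0.071, 0.985, -0.014]
ft_force: [-0.2, -0.7, -3.7]
width: 0.0129
gripper_force: 60.0
```

```bash
python3 - <<'E' 2>/dev/null
from h import *
to([421.5,378,259],pose(80.3,-20))
im,d=snap("top",3);P=cloud("top",d); comps(P,im,.006,.1)
E
```

```text
t 45.18 tcp [ 438.9 -331.1  256.8] toolM [[-0.942, 0.145, 0.303], [0.136, 0.989, -0.05], [-0.307, -0.006, -0.952]] q [-0.91  0.08 -0.18  1.08  0.21 -0.74] F [-0.2 -0.7 -3.7] w 12.9
 shift(tool) [112.  699.1 -43.1] turn [ 0.1  -2.13  1.42]
[196. 126.] 341 [835.6 354.9] [ 34.2 125.6] 73.2 z 0.0549
[446. 135.] 666 [ 792.3 -392.3] [248.9 117.7] 61.1 z 0.0601
[140. 141.] 166 [781.5 517.4] [  5.7 108.2] 0.2 z 0.0649
[171. 141.] 125 [781.7 423.4] [ 5.5 68.8] 1.3 z 0.0627
[416. 242.] 253 [ 473.5 -295. ] [33.2 90.8] 86.8 z 0.0315
```

>>> {"method": "carry_out", "body": {"moves": "3 20 -1.2 0 0 0 1;5.9 36.8 -2.3 0 0 0 1;5.9 36.8 -2.3 0 0 0 1;5.9 36.8 -2.3 0 0 0 1;5.9 36.8 -2.3 0 0 0 1;5.9 36.8 -2.3 0 0 0 1;5.9 36.8 -2.3 0 0 0 1;5.9 36.8 -2.3 0 0 0 1;5.9 36.8 -2.3 0 0 0 1;5.9 36.8 -2.3 0 0 0 1"}}

```text
clock: 46.17
tool_pos: [0.432, 0.0265, 0.2584]
tool_rot: [0.156, 0.07, 0.985, -0.014]
ft_force: [1.8, -0.2, -3.1]
width: 0.0131
gripper_force: 60.0
```

>>> {"method": "carry_out", "body": {"moves": "5.9 36.8 -2.3 0 0 0 1;5.9 36.8 -2.3 0 0 0 1;5.9 36.8 -2.3 0 0 0 1;5.9 36.8 -2.3 0 0 0 1;5.9 36.8 -2.3 0 0 0 1;5.9 36.8 -2.3 0 0 0 1;5.9 36.8 -2.3 0 0 0 1;5.9 36.8 -2.3 0 0 0 1;5.4 31 -2.1 0 -2 1.4 1;0 0 0 0 0 0 1"}}

```text
clock: 47.0
tool_pos: [0.4227, 0.3609, 0.2585]
tool_rot: [0.174, 0.08, 0.981, -0.013]
ft_force: [-0.8, -0.8, -3.2]
width: 0.0131
gripper_force: 60.2
```

```bash
python3 - <<'E' 2>/dev/null
from h import *
to([421.5,378,88],pose(80.4,-20))
im2,d2=snap("scene",2); Q=cloud("scene",d2)
im,d=snap("top",4);P=cloud("top",d)
m=np.zeros(d.shape,bool); m[225:310,150:235]=1; m&=(P[...,2]>.15)&(P[...,2]<.195)
q=P[m]; A=np.c_[q[:,:2],np.ones(len(q))]; m2=np.abs(q[:,2]-np.median(q[:,2]))<.02
print(m.sum(),np.percentile(q[:,2],[5,50,95])); 
a=cv2.resize(im2[90:190,270:390],(480,400),interpolation=cv2.INTER_CUBIC); b=cv2.resize(im[200:320,380:476],(320,400),interpolation=cv2.INTER_CUBIC)
cv2.imwrite("pics/c10.png",np.hstack([a,b]))
E
```

```text
t 47.0 tcp [422.7 360.9 258.5] toolM [[-0.927, 0.162, 0.339], [0.153, 0.987, -0.053], [-0.343, 0.003, -0.939]] q [ 0.69  0.12 -0.14  1.07 -0.26  0.83] F [-0.8 -0.8 -3.2] w 13.1
 shift(tool) [ 62.2  16.2 158.8] turn [0.24 0.07 0.19]
1921 [0.17435145 0.17655086 0.18763622]
```

View pics/c10.png

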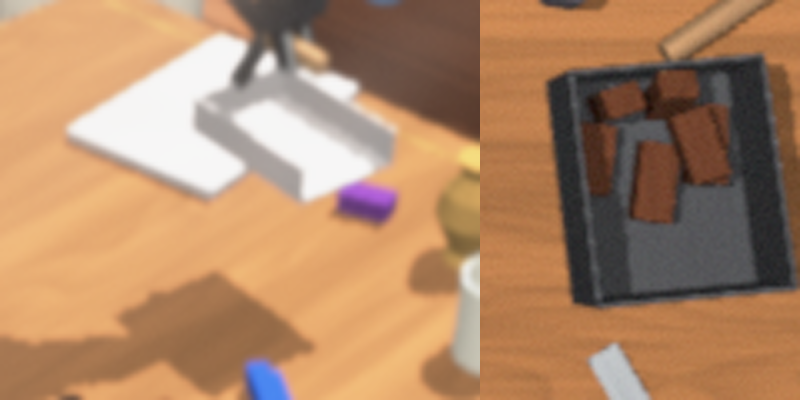

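>>> {"method": "carry_out", "body": {"moves": "12 3.2 31 0 0 0 1;12 3.2 31 0 0 0 1;12 3.2 31 0 0 0 1;12 3.2 31 0 0 0 1;9 3.2 23 0 0 0 1;3 0 6 0 0 0 1;1.1 0 3 0 0 0 1;0 0 0 0 0 0 1;0 0 0 0 0 0 1"}}

```text
clock: 48.05
tool_pos: [0.4231, 0.372, 0.0939]
tool_rot: [0.175, 0.084, 0.981, -0.012]
ft_force: [-0.4, -0.3, -3.2]
width: 0.0132
gripper_force: 60.1
```

>>> {"method": "carry_out", "body": {"moves": "0.5 0 1.5 0 0 0 1;0 0 0 0 0 0 1;0 0 0 0 0 0 1"}}

```text
clock: 48.3
tool_pos: [0.4224, 0.3719, 0.0914]
tool_rot: [0.174, 0.083, 0.981, -0.013]
ft_force: [-0.4, 0.1, -3.0]
width: 0.0134
gripper_force: 60.1
```

>>> {"method": "carry_out", "body": {"moves": "0.4 0 1 0 0 0 1;0.4 0 1 0 0 0 1;0.4 0 1 0 0 0 1;0 0 0 0 0 0 1;0 0 0 0 0 0 1"}}

```text
clock: 48.72
tool_pos: [0.4221, 0.3719, 0.0873]
tool_rot: [0.174, 0.083, 0.981, -0.013]
ft_force: [0.3, -0.4, -1.5]
width: 0.0137
gripper_force: 60.5
```

>>> {"method": "carry_out", "body": {"moves": "0.4 0 1 0 0 0 1;0 0 0 0 0 0 1;0 0 0 0 0 0 1"}}

```text
clock: 48.97
tool_pos: [0.4223, 0.3718, 0.0872]
tool_rot: [0.174, 0.083, 0.981, -0.013]
ft_force: [-3.5, -1.7, 8.1]
width: 0.0127
gripper_force: 61.9
```

On the desk. Release and retreat upward, clear of everything.

>>> {"method": "carry_out", "body": {"moves": "0 0 -0.7 0 0 0 1;0 0 0 0 0 0 0.3;0 0 0 0 0 0 -0.5;0 0 0 0 0 0 -1;0 0 0 0 0 0 -1;0 0 0 0 0 0 -1;0 0 0 0 0 0 -1;-7 0 -20 0 0 0 -1;-11 0 -31 0 0 0 -1;-11 0 -31 0 0 0 -1"}}

```text
clock: 49.8
tool_pos: [0.4202, 0.3712, 0.1739]
tool_rot: [0.173, 0.083, 0.981, -0.014]
ft_force: [1.4, 0.1, 0.9]
width: 0.0855
gripper_force: 0.0
```

>>> {"method": "carry_out", "body": {"moves": "-11 0 -31 0 0 0 -1;-5 -36 0 0 0 0 -1;-5 -36 0 0 0 0 -1;-5 -36 0 0 0 0 -1;-5 -36 0 0 0 0 -1;0 -36 0 0 0 0 -1;0 -36 0 0 0 0 -1;0 0 0 0 0 0 -1;0 0 0 0 0 0 -1"}}

```text
clock: 50.55
tool_pos: [0.4028, 0.1538, 0.2133]
tool_rot: [0.174, 0.085, 0.981, -0.013]
ft_force: [0.5, 0.4, 0.4]
width: 0.0852
gripper_force: 0.0
```

```bash
python3 - <<'E' 2>/dev/null
from h import *
s,q,R=state(); print(s["clock"],q.round(),s["ft_force"].round(1),s["width"])
im,d=snap("top",6);P=cloud("top",d); blk(P)
m=np.zeros(d.shape,bool); m[235:300,160:210]=1; m&=(P[...,2]>.106)&(P[...,2]<.127); print("handle",m.sum(),rect(P,m))
f=np.zeros(d.shape,bool); f[235:290,165:205]=1; f&=(P[...,2]>-.004)&(P[...,2]<.012); g=P[f]; print("scoopfloor z",np.median(g[:,2]))
hsv=cv2.cvtColor(im,cv2.COLOR_BGR2HSV); t=np.zeros(d.shape,bool); t[222:288,410:466]=1; t&=(hsv[...,0]<14)&(hsv[...,1]>90)
print("tub wood z max",np.percentile(P[t][:,2],[50,95,99,100]).round(3),t.sum()); comps(P,im,.006,.036)
a=cv2.resize(im[210:300,150:240],(400,400),interpolation=cv2.INTER_CUBIC); b=cv2.resize(im[210:300,395:485],(400,400),interpolation=cv2.INTER_CUBIC)
cv2.imwrite("pics/c11.png",np.hstack([a,b])); cv2.imwrite("pics/t11.png",im)
E
```

```text
50.55 [403. 154. 213.] [0.5 0.4 0.4] 0.08516792027905519
blk 342 (array([585. ,   5.6]), array([58.4, 42.6]), 89.3) z 0.1223 slope [0.04 0.03]
fix 311 (array([626.6,   0.9]), array([97.6, 33.5]), 89.6)
stop 32 (array([586.1,  42.6]), array([ 8.8, 23.8]), 89.4)
knob 47 (array([479.1,   3.8]), array([19.7, 19.7]), 89.6)
handle 203 (array([416. , 375.6]), array([15.1, 93.4]), 81.0)
scoopfloor z 0.004332755250983311
tub wood z max [0.035 0.069 0.071 0.073] 1182
[199. 130.] 95 [836.7 354.7] [ 29.8 125.2] 75.5 z 0.0203
[415. 245.] 183 [ 470.9 -294.7] [85.3 33.4] 4.2 z 0.0311
[451. 236.] 57 [ 486.  -401.4] [46.8 15.3] 17.0 z 0.0331
[432. 254.] 293 [ 438.3 -344.6] [44.9 69.1] 79.8 z 0.0329
```

View pics/c11.png

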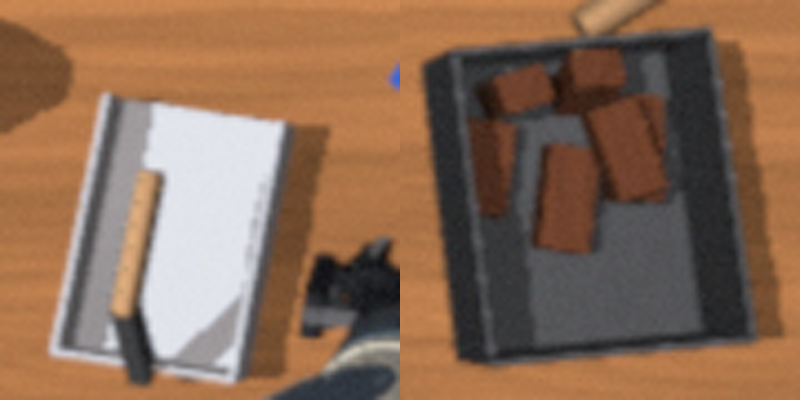

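View pics/t11.png

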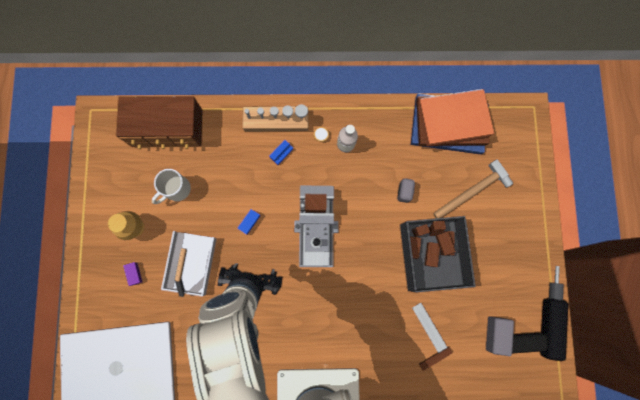

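The scoop is back level and empty at (187,265). All six wood pieces are in the tub (437,255) below 73 mm, the block stands clamped, and the bystanders are where they were, so I'm handing in.

```bash
python3 -c "
from workcell import ctrl
print(ctrl.finish_job())"
```

```text
the job is handed in; nothing more can be done
None
```

I handed the job in at about 51 s of robot time. The block is clamped plain end up against the stop, all six offcuts (four from the scoop, two strays) are in the tub, and the empty scoop is back within a few millimetres of its start. The hand-in returned no verdict.

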